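# Load the spectrometer's dish stacker and register it at the limit switch

### The arm

A 6-joint arm with a two-finger parallel gripper is mounted at the origin on the work surface. World frame = base frame: x ahead of the robot, y to its left, z up, the work surface at z = 0. Lengths are in m, angles in rad, forces in N, time in s.
With the tool pointing down it reaches from about 0.25 to 0.725 m from the base axis. Payload 4 kg.
Tool frame: the origin (TCP) lies on the centre line of the jaws, within the pads' length; the fingertips stand 17 mm ahead of it and the grasp point (between the pads) lies 2 mm behind it; z points along the fingers, y is the line along which they close (so a half turn about z gives the same grasp; the last joint's range is limited). The gripper opens to 85 mm and grips with 20 to 120 N. Pads are 22 mm wide; open, the fingers measure 114 mm over their backs; the gripper's body (76 mm by 85 mm) begins 54 mm behind the grasp point. The pads swing forward as they close: fully open they stand 13 mm farther back than shut.
Start: joints at [1.211, 0.241, 0.005, 1.335, 0, 1.571], TCP at [0.176, 0.468, 0.214] pointing down, gripper open.
Joint ranges: [-2.72, 2.72], [-1.05, 1.87], [-1.09, 1.28], [-1.99, 2.15], [-1.42, 1.44], [-3.14, 3.14]. Speed limits (rad/s): [2.79, 2.79, 3.14, 3.14, 3.14, 3.14].

### API

Orientations are given as a unit quaternion [x, y, z, w].
In Python, from workcell import get_obs, imaging, order gives the robot as it stands.
- The arm moves only by the tool apply_moves, never from a script. Its argument "targets" is a list that holds one entry, the list of rows, each a list of 5 numbers: the shift along the world's x, y, z in units of 40 mm (1.0 is 40 mm), then the turn about the world's z in degrees, then the gripper command: -1 is shut, 1 is fully open, values between are in proportion. In form: [[[dx, dy, dz, turn, fingers], ...]]. A call has 1 to 8 rows; each row shifts and turns the commanded pose from where the row before left it; what a row does not reach is not made up. A row lasts 1/12 s, in which the tool goes at most 41.7 mm and 7.16 degrees, less where a joint would pass 70% of its speed; a pose out of reach is approached as far as the arm can. A call is refused whole if a number of a shift passes 1 or a number of a turn 7.16, either way. A call with a gripper value outside its range is refused whole. The fingers move at their own pace and stop on an object; the grip force is fixed at half the most. Time passes only in rows, so rows that do not move let the fingers close. It gives the time, the measured TCP pose, the force, the opening and the grip force at its end, in the units of the state.
- get_obs(): the state, without advancing time (a new reading comes with each control period).
- imaging.camera(name): name is "scene" or "top"; returns (picture, depth): 400x640x3 uint8, blue, green, red; 400x640 float32, m along the optical axis (not along the pixel's ray), 0 where there is no reading.
- imaging.get_calibration(name): a dict with "camera_matrix" (3x3 intrinsics, pixels), "k1" (the pictures are not rectified: a ray, as slopes to the right and down, at radius r is drawn at 1 + k1 r^2 times it, then the intrinsics apply), "eye" and "rotation" of the camera in the world. Camera axes: x right, y down, z forward; pixel columns grow to the right and rows downward; lengths in m; the calibration is good to about 2 mm. A picture is of the moment at which its call begins. get_calibration takes no time and is no camera call.
- order.job_done(): hands the job in; it is judged then, once.
The state is a dict: "clock": time; "joint_pos": joint angles; "joint_vel": joint speeds; "tau": joint torques, N m; "eef_pos": TCP position; "tool_rot": TCP orientation; "ft_force": force on the tool from outside, world axes, zero at the start; "ft_torque": the same for the moment, N m; "grip_width": finger opening in m; "grasp_force": force on a finger pad.
Only numpy, scipy, OpenCV 4.12 (cv2) and the standard library are available. Lean on these libraries where they do the work, as an engineer would, in place of code of your own. Each camera call takes 0.05 s, during which the arm holds its last target. There are 200 camera calls.

### The job

Park the white reference tile from the loader stage flat and fully on its black mat, then, with the stage empty, press the limit switch's roller arm down until it clicks, without driving it to its end stop, and let it spring back. Next stack every culture dish on the stage in one square pile standing inside the blue ring, set the cover on top, and then press the arm to its click and let go once more to register the load. Leave the reagent jar and the mouse alone.

Things in the scene. Friction and masses are not known exactly. Their poses are not given: they have to be found in the camera images.
- stage: round grey loader stage, fixed to the bench, 124 mm in diameter, 20 mm high, free from above; origin at the centre of its underside on the bench
- ring (a point): centre of the blue ring printed on top of the stage, 20 mm above the bench; the ring's outside diameter is 70 mm, so that a 60 mm disc standing in its middle leaves 5 mm of it in view all round
- mat: round black rubber mat, fixed to the bench, 90 mm in diameter and 3 mm thick, the parking place of the reference tile; origin at the centre of its underside on the bench
- tile: white reference tile: a black disc 60 mm in diameter and 16 mm high with a white ceramic face 48 mm across on top, 90 g; origin at the centre of its underside, z up. Stands on the stage at the start
- cover: metal pile cover: dark disc 60 mm in diameter and 8 mm thick with a black grip knob on top in its middle, 20 mm in diameter and 22 mm tall (30 mm high in all), 80 g; origin at the centre of its underside, z up. Lies on the bench on the robot's left at the start
- limit_switch: roller-lever limit switch, fixed to the bench: steel foot 70 x 60 x 6 mm and upright blue body 30 x 30 mm, 80 mm tall; origin at the centre of the blue body's underside on the bench. The arm turns about a shaft along the switch's x axis, 62 mm above the bench, in a plane 24 mm from the origin on the -x side; it points along the switch's +y, and at rest it rises at 30 degrees above level
- switch_arm (a joint): turn of the switch arm in rad: 0 at rest, growing as the roller is pressed down; it clicks at 0.42 (24 degrees down from rest, the arm then almost level, 6 degrees above) and meets its end stop at 0.95 (54 degrees). A spring brings it back to 0: pressing straight down on the roller takes about 1.2 N to start, 4.5 N at the click and 9 N near the stop
- roller (a point): centre of the red roller at the arm's end, 60 mm from the shaft, 20 mm in diameter and 14 mm wide, its axis level along the switch's x; about 92 mm above the bench at rest, 68 mm at the click, 37 mm at the end stop. Free from above
- dish1: lidded 60 mm culture dish, a flat clear disc 60 mm in diameter and 15 mm high, amber inside, 30 g, rigid and closed; origin at the centre of its underside, z up. Lies on the bench on the robot's left at the start; it may be absent (four to six of the six dishes are there)
- dish2: lidded 60 mm culture dish, a flat clear disc 60 mm in diameter and 15 mm high, pink inside, 30 g, rigid and closed; origin at the centre of its underside, z up. Lies on the bench on the robot's left at the start; it may be absent (four to six of the six dishes are there)
- dish3: lidded 60 mm culture dish, a flat clear disc 60 mm in diameter and 15 mm high, yellow inside, 30 g, rigid and closed; origin at the centre of its underside, z up. Lies on the bench on the robot's left at the start; it may be absent (four to six of the six dishes are there)
- dish4: lidded 60 mm culture dish, a flat clear disc 60 mm in diameter and 15 mm high, green inside, 30 g, rigid and closed; origin at the centre of its underside, z up. Lies on the bench on the robot's left at the start; it may be absent (four to six of the six dishes are there)
- dish5: lidded 60 mm culture dish, a flat clear disc 60 mm in diameter and 15 mm high, brown inside, 30 g, rigid and closed; origin at the centre of its underside, z up. Lies on the bench on the robot's left at the start; it may be absent (four to six of the six dishes are there)
- dish6: lidded 60 mm culture dish, a flat clear disc 60 mm in diameter and 15 mm high, cream inside, 30 g, rigid and closed; origin at the centre of its underside, z up. Lies on the bench on the robot's left at the start; it may be absent (four to six of the six dishes are there)
- reagent: bystander: closed reagent jar, 64 mm in diameter, 120 mm tall, 400 g; origin at the centre of its underside
- mouse: bystander: black computer mouse, 100 x 58 mm (x, y), 34 mm high; origin at the centre of its underside
Not all that is in view belongs to the job. What is shaped like the dish4 but purple is not meant. Leave any purple look-alike of the dish1 alone.

How it is judged:
On the way, in this order (a step that is already met when the one before it is completed fails the run):
1. the white reference tile lies flat and fully on its mat, let go (horizontal distance between tile and mat below 0.015 m and z of tile in the frame of mat below 0.008 m and angle between tile's own z axis and vertical below 0.06 rad and contact force between tile and the fingers below 0.1 N), for 0.2 s.
2. the switch arm is pressed to its click (0.42 rad) while the stage is empty: tile, dishes and cover all off it (value of joint switch_arm above 0.42 rad and horizontal distance between each of tile, dish1, dish2, dish3, dish4, dish5, dish6, cover and ring above 0.08 m), for 0.1 s.
3. the switch arm has sprung back (value of joint switch_arm below 0.08 rad), for 0.2 s.
4. every dish stands in one pile inside the ring with the cover on top, let go and at rest (horizontal distance between each of dish1, dish2, dish3, dish4, dish5, dish6, cover and ring below 0.006 m and angle between each of dish1, dish2, dish3, dish4, dish5, dish6, cover's own z axis and vertical below 0.06 rad and z of cover in the frame of dish1 above 0.012 m and z of cover in the frame of dish2 above 0.012 m and z of cover in the frame of dish3 above 0.012 m and z of cover in the frame of dish4 above 0.012 m and z of cover in the frame of dish5 above 0.012 m and z of cover in the frame of dish6 above 0.012 m and linear speed of each of dish1, dish2, dish3, dish4, dish5, dish6, cover below 0.02 m/s and contact force between each of dish1, dish2, dish3, dish4, dish5, dish6, cover and the fingers below 0.1 N), for 0.3 s.
5. the switch arm is pressed to its click (0.42 rad) with the covered pile standing (value of joint switch_arm above 0.42 rad and horizontal distance between each of dish1, dish2, dish3, dish4, dish5, dish6, cover and ring below 0.006 m and angle between each of dish1, dish2, dish3, dish4, dish5, dish6, cover's own z axis and vertical below 0.06 rad and z of cover in the frame of dish1 above 0.012 m and z of cover in the frame of dish2 above 0.012 m and z of cover in the frame of dish3 above 0.012 m and z of cover in the frame of dish4 above 0.012 m and z of cover in the frame of dish5 above 0.012 m and z of cover in the frame of dish6 above 0.012 m), for 0.1 s.
At the end, for the whole second after the job is handed in: every dish and the cover lie level with their centres within 6 mm of the ring's centre, the cover above all dishes, all at rest; the tile lies flat with its centre within 15 mm of the mat's centre; the switch arm is back at rest (below 0.08 rad) (horizontal distance between each of dish1, dish2, dish3, dish4, dish5, dish6, cover and ring below 0.006 m and angle between each of dish1, dish2, dish3, dish4, dish5, dish6, cover, tile's own z axis and vertical below 0.06 rad and z of cover in the frame of dish1 above 0.012 m and z of cover in the frame of dish2 above 0.012 m and z of cover in the frame of dish3 above 0.012 m and z of cover in the frame of dish4 above 0.012 m and z of cover in the frame of dish5 above 0.012 m and z of cover in the frame of dish6 above 0.012 m and linear speed of each of dish1, dish2, dish3, dish4, dish5, dish6, cover below 0.02 m/s and horizontal distance between tile and mat below 0.015 m and z of tile in the frame of mat below 0.008 m and value of joint switch_arm below 0.08 rad); the robot touches nothing.
It fails at once if the switch arm is driven to its end stop (beyond 0.88 rad) (value of joint switch_arm above 0.88 rad).
It fails at once if the reagent jar or the mouse is moved more than 20 mm (distance of any of reagent, mouse from where it was at the start of the episode above 0.02 m).
Of dish1, dish2, dish3, dish4, dish5, dish6 only 4 to 6 are there at a start; the rules pass over those that are not, and their reading is None.
At some moment in a run one of tile may be knocked a few centimetres aside while the robot is not near it.
Once in a run the grip may slacken for a moment while it holds something.
It also fails if it takes over 210 s, if anything falls off the work surface, if the arm or the gripper's body presses on something with over 40 N, if the wrist force passes 120 N, or if a joint passes its speed limit or range.

## Working session

There is one attempt and no reset: what is moved stays moved. The work goes in short steps, Python scripts to look and compute and a tool call to move; the robot and the scene stay as the last step left them, time stands still between calls to the robot, and variables do not carry over. Pictures are saved under pics/ and viewed, at most 14 in all, crops included, and the job is handed in when it is done.

Besides the shell and the picture viewer there is one more tool, called after ">>>" as a command line: name --argument value ..., lists and objects as JSON in quotes. apply_moves: Moves the arm, as the interface text tells. Its arguments: {"type":"object","properties":{"targets":{"type":"array","items":{"type":"array","items":{"type":"array","items":{"type":"number"}}}}},"required":["targets"]}

```bash
mkdir -p pics; cat > h.py <<'E'
import numpy as np, cv2
from workcell import get_obs, imaging, order
def cal(n):
    c=imaging.get_calibration(n); return np.array(c["camera_matrix"]),c["k1"],np.array(c["eye"]),np.array(c["rotation"])
def ray(n,u,v):
    K,k1,e,R=cal(n)
    p=cv2.undistortPoints(np.array([[[u,v]]],float),K,np.array([k1,0,0,0,0.]))[0,0]
    return e,R@np.array([p[0],p[1],1.])
def onz(n,u,v,z):
    e,d=ray(n,u,v); return e+d*(z-e[2])/d[2]
def proj(n,P):
    K,k1,e,R=cal(n); q=R.T@(np.array(P)-e)
    s=q[:2]/q[2]; s=s*(1+k1*(s@s)); return K[:2,:2]@s+K[:2,2]
def cloud(n,D):
    K,k1,e,R=cal(n); h,w=D.shape
    g=np.stack(np.meshgrid(np.arange(w),np.arange(h)),-1).reshape(-1,1,2).astype(float)
    p=cv2.undistortPoints(g,K,np.array([k1,0,0,0,0.]))[:,0]
    return (e+(np.c_[p,np.ones(len(p))]*D.reshape(-1,1))@R.T).reshape(h,w,3)
def snap(n,tag):
    I,D=imaging.camera(n); cv2.imwrite(f"pics/{tag}.png",I); np.save(f"{tag}.npy",D); return I,D
E
python3 - <<'E'
from h import *
for n in("scene","top"):
    snap(n,n+"0"); K,k,e,R=cal(n); print(n,K.tolist(),k,e,R.round(3).tolist())
o=get_obs(); print(o)
E
```

```text
scene [[428.8191569709171, 0.0, 311.4639339781508], [0.0, 428.8191569709171, 193.9556823880634], [0.0, 0.0, 1.0]] -0.08093427832684741 [ 1.02826432 -0.5956383   0.79900158] [0.874, 0.285, -0.132, -0.37]
top [[362.478735052383, 0.0, 321.5268796524013], [0.0, 362.478735052383, 200.50297745280818], [0.0, 0.0, 1.0]] -0.06350997972254048 [ 0.42932871 -0.0237316   0.98512962] [0.709, -0.701, 0.053, -0.05]
{'clock': 0.1, 'joint_pos': array([ 1.21101099e+00,  2.41354423e-01,  3.83318180e-03,  1.33515484e+00,
       -4.80325111e-05,  1.57078773e+00]), 'joint_vel': array([ 4.92804693e-04, -2.18899787e-03,  1.95248466e-03,  8.55582763e-05,
       -2.04057284e-04,  6.82607097e-04]), 'tau': array([-4.95683489e-04, -3.73138440e+01,  2.53009969e+01,  1.08465538e-02,
       -7.47728382e-05,  2.32571679e-06]), 'eef_pos': array([0.17584239, 0.46742599, 0.21318376]), 'tool_rot': array([ 1.78919645e-01,  9.83863241e-01, -9.29006511e-04, -1.44541819e-04]), 'ft_force': array([0.70728443, 0.34359416, 0.36360368]), 'ft_torque': array([ 0.00869943,  0.03104077, -0.00037797]), 'grasp_force': 0.0, 'grip_width': 0.08549132931270778}
```

View pics/top0.png

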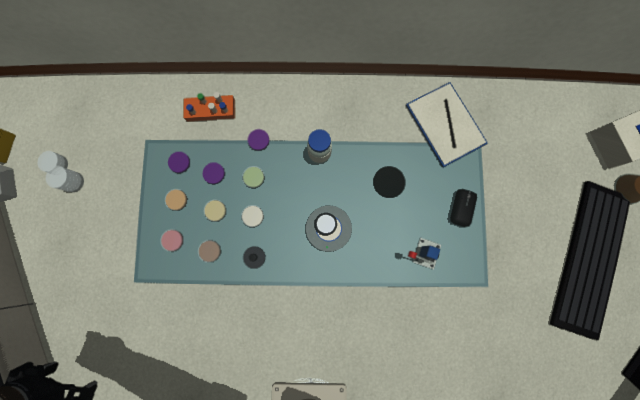

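View pics/scene0.png

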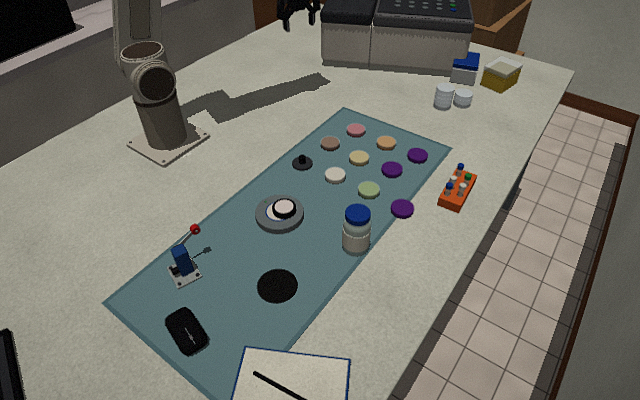

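```bash
python3 - <<'E'
s=open('h.py').read()
s=s.replace('np.array(c["eye"]),np.array(c["rotation"])','np.array(c["eye"]),Rotation.from_quat(c["rotation"]).as_matrix()').replace('import numpy as np, cv2','import numpy as np, cv2\nfrom scipy.spatial.transform import Rotation')
open('h.py','w').write(s)
E
cat > meas.py <<'E'
from h import *
def blobs(I,P,lo=80,hi=500,zmin=.006):
    Z=P[...,2]
    m=((Z>zmin)&(Z<.2)&(P[...,0]>.15)&(P[...,0]<.7)&(np.abs(P[...,1])<.6)).astype(np.uint8)
    n,L,S,C=cv2.connectedComponentsWithStats(m)
    for i in range(1,n):
        if S[i,4]<40: continue
        k=L==i; z=np.percentile(Z[k],90); t=k&(Z>z-.003)
        print("px",C[i].round(1),"n",S[i,4],"ztop",z.round(4),"topc",P[t][:,:2].mean(0).round(4),"ray7.5",onz("top",*C[i],.0075)[:2].round(4),"bgr",I[k].mean(0).astype(int))
E
python3 - <<'E'
from meas import *
I=cv2.imread('pics/top0.png'); D=np.load('top0.npy'); P=cloud("top",D)
print(P[260,300],P[150,200],(D==0).sum())
blobs(I,P)
c=np.vstack([np.hstack([cv2.resize(I[125:275,155:285],None,fx=3,fy=3,interpolation=cv2.INTER_CUBIC),cv2.resize(I[195:285,290:376],None,fx=4,fy=5,interpolation=cv2.INTER_CUBIC)])])
print(c.shape); cv2.imwrite('pics/c1.png',c)
S=cv2.imread('pics/scene0.png'); T=cv2.resize(I[225:285,385:455],None,fx=5,fy=6,interpolation=cv2.INTER_CUBIC)
cv2.imwrite('pics/c2.png',np.hstack([T,cv2.resize(S[210:300,150:230],(400,360),interpolation=cv2.INTER_CUBIC)]))
E
```

```text
[0.41151541 0.02941392 0.00332097] [ 0.71420357  0.31853583 -0.00092995] 1061
px [318.9 152.1] n 401 ztop 0.1205 topc [ 0.6921 -0.0175] ray7.5 [ 0.7087 -0.0178] bgr [93 80 68]
px [178.3 162.3] n 334 ztop 0.0169 topc [0.6747 0.3727] ray7.5 [0.676  0.3748] bgr [101  46  79]
px [447.1 159.9] n 132 ztop 0.0147 topc [ 0.691  -0.3757] ray7.5 [ 0.6913 -0.3768] bgr [132 132 124]
px [213.5 172.6] n 388 ztop 0.0169 topc [0.6472 0.2728] ray7.5 [0.6472 0.2736] bgr [104  51  82]
px [252.7 176.5] n 384 ztop 0.0169 topc [0.6362 0.162 ] ray7.5 [0.6373 0.1641] bgr [122 156 137]
px [175.3 199.3] n 379 ztop 0.0164 topc [0.5715 0.3738] ray7.5 [0.5714 0.3757] bgr [100 134 156]
px [463.3 207.5] n 761 ztop 0.0347 topc [ 0.5568 -0.4124] ray7.5 [ 0.5574 -0.4165] bgr [32 33 30]
px [214.5 210.3] n 387 ztop 0.0168 topc [0.5422 0.2638] ray7.5 [0.5423 0.2652] bgr [123 158 162]
px [251.9 215.6] n 401 ztop 0.0166 topc [0.5278 0.1618] ray7.5 [0.5289 0.162 ] bgr [165 179 177]
px [328.3 228.2] n 1682 ztop 0.0363 topc [ 0.5081 -0.0375] ray7.5 [ 0.4972 -0.0457] bgr [129 131 121]
px [171.3 240. ] n 393 ztop 0.0167 topc [0.4591 0.377 ] ray7.5 [0.4597 0.3794] bgr [116 115 152]
px [425.9 253.5] n 461 ztop 0.0911 topc [ 0.4287 -0.2484] ray7.5 [ 0.4318 -0.3087] bgr [89 78 74]
px [209.2 250.9] n 410 ztop 0.0167 topc [0.4324 0.2727] ray7.5 [0.4322 0.274 ] bgr [101 114 126]
px [253.4 257.1] n 329 ztop 0.0282 topc [0.4177 0.1535] ray7.5 [0.4176 0.154 ] bgr [58 58 53]
(450, 734, 3)
```

View pics/c1.png

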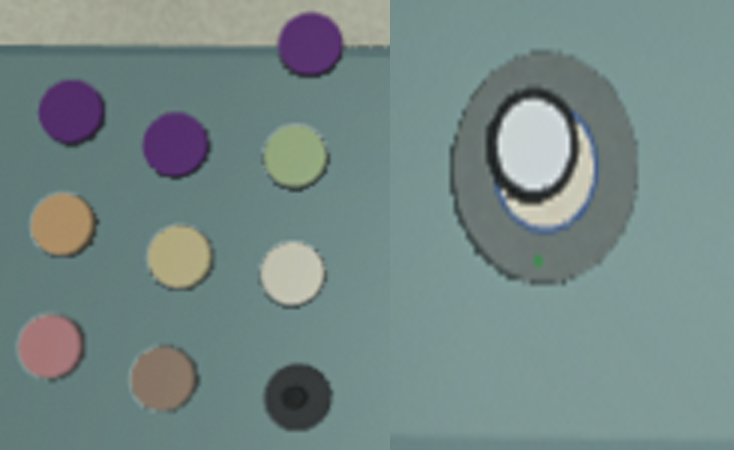

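View pics/c2.png

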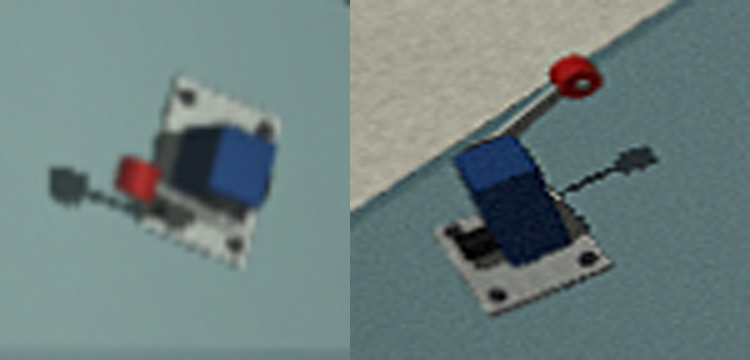

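The enlarged crop shows the six wanted dishes, in crop pixels: amber (62,224), pink (50,346), yellow (179,257), green (295,156), brown (163,378) and cream (293,273). The three purple look-alikes at (72,112), (176,145) and (310,44) don't match any listed colour, so I'll leave them alone. The tile sits off-centre on the stage, and the roller is left of the blue switch body. Next I take finer centres while moving off to touch the bench and find the fingertip height.

```bash
cat >> meas.py <<'E'
def blob(n,m,box,z):
    x0,y0,x1,y1=box; k=np.zeros_like(m,np.uint8); k[y0:y1,x0:x1]=m[y0:y1,x0:x1]
    N,L,S,C=cv2.connectedComponentsWithStats(k); i=1+np.argmax(S[1:,4])
    c,_=cv2.findContours((L==i).astype(np.uint8),cv2.RETR_EXTERNAL,cv2.CHAIN_APPROX_NONE)
    h=cv2.convexHull(max(c,key=len)); M=cv2.moments(h); u,v=M['m10']/M['m00'],M['m01']/M['m00']
    return (round(u,2),round(v,2)),S[i,4],onz(n,u,v,z).round(4)
def masks(I):
    H=cv2.cvtColor(I,cv2.COLOR_BGR2HSV).astype(int); b=I.astype(int)
    teal=(H[...,0]>75)&(H[...,0]<105)&(H[...,1]>30)
    return dict(H=H,b=b,non=(~teal).astype(np.uint8),dark=(b.max(2)<75).astype(np.uint8),
      warm=((b[...,2]>b[...,0]-2)&(H[...,2]>95)).astype(np.uint8),white=(b.min(2)>170).astype(np.uint8),
      red=((b[...,2]>110)&(b[...,1]<60)).astype(np.uint8),blue=((b[...,0]>b[...,2]+50)&(b[...,0]>110)).astype(np.uint8))
E
python3 - <<'E'
from meas import *
I=cv2.imread('pics/top0.png'); m=masks(I)
for n,(u,v) in dict(amber=(175,199),pink=(171,240),yellow=(214,210),green=(253,177),brown=(208,250),cream=(252,215)).items():
    b=(u-16,v-16,u+17,v+17); M=m['warm'] if n!='green' else ((m['b'][...,1]>m['b'][...,0]+15)).astype(np.uint8)
    print(n,blob("top",M,b,.015),blob("top",m['non'],b,.0075)[1:])
print("cover",blob("top",m['dark'],(238,241,270,273),.006),"knob",blob("top",(m['b'].max(2)<45).astype(np.uint8),(246,249,262,265),.030))
print("tilewhite",blob("top",m['white'],(312,208,340,238),.036))
print("stage",blob("top",m['non'],(300,200,356,256),.010))
print("mat",blob("top",m['dark'],(368,160,410,202),.0025))
print("roller",blob("top",m['red'],(400,240,425,265),.098))
S=cv2.imread('pics/scene0.png'); s=masks(S)
print("roller s",blob("scene",s['red'],(185,218,205,240),.092))
print("bluetop",blob("top",((m['b'][...,0]>110)&(m['b'][...,0]>m['b'][...,2]+60)).astype(np.uint8),(420,240,445,265),.080))
print("foot", [onz("top",385+u/5,225+v/6,.006)[:2].round(3) for u,v in((178,75),(280,120),(245,270))])
# ring by blue pixels
ys,xs=np.nonzero(((m['b'][...,0]>m['b'][...,2]+25)&(m['b'][...,0]>m['b'][...,1]+8))[205:252,305:352]); xs=xs+305; ys=ys+205
p=np.array([onz("top",a,b,.02)[:2] for a,b in zip(xs,ys)]); A=np.c_[2*p,np.ones(len(p))]; q=np.linalg.lstsq(A,(p**2).sum(1),rcond=None)[0]
print("ring",len(p),q[:2].round(4),np.sqrt(q[2]+q[:2]@q[:2]).round(4))
E
```

```text
amber ((175.17, 199.18), np.int32(345), array([0.5706, 0.3732, 0.015 ])) (np.int32(383), array([0.571 , 0.3752, 0.0075]))
pink ((171.06, 239.97), np.int32(359), array([0.4596, 0.377 , 0.015 ])) (np.int32(399), array([0.4597, 0.3789, 0.0075]))
yellow ((214.39, 210.1), np.int32(356), array([0.5419, 0.2632, 0.015 ])) (np.int32(380), array([0.5425, 0.265 , 0.0075]))
green ((252.97, 176.51), np.int32(337), array([0.6357, 0.1618, 0.015 ])) (np.int32(358), array([0.6365, 0.1629, 0.0075]))
brown ((208.83, 250.71), np.int32(361), array([0.4327, 0.2727, 0.015 ])) (np.int32(398), array([0.4327, 0.2745, 0.0075]))
cream ((252.12, 215.83), np.int32(353), array([0.5276, 0.16  , 0.015 ])) (np.int32(380), array([0.5288, 0.1614, 0.0075]))
cover ((253.89, 256.94), np.int32(362), array([0.418 , 0.1529, 0.006 ])) knob ((252.91, 257.0), np.int32(49), array([0.4181, 0.1512, 0.03  ]))
tilewhite ((325.48, 223.43), np.int32(247), array([ 0.5077, -0.0374,  0.036 ]))
stage ((328.29, 228.14), np.int32(1585), array([ 0.4972, -0.0455,  0.01  ]))
mat ((388.62, 181.74), np.int32(802), array([ 0.6279, -0.2118,  0.0025]))
roller ((412.82, 254.5), np.int32(30), array([ 0.4288, -0.2501,  0.098 ]))
roller s ((193.47, 226.79), np.int32(28), array([ 0.4242, -0.2482,  0.092 ]))
bluetop ((432.65, 252.36), np.int32(78), array([ 0.4344, -0.3047,  0.08  ]))
foot [array([ 0.475, -0.296]), array([ 0.455, -0.351]), array([ 0.388, -0.33 ])]
ring 75 [ 0.4973 -0.0454] 0.034
```

>>> apply_moves --targets '[[[0.73,-0.61,0,0,0.42],[0.73,-0.61,0,0,0.42],[0.73,-0.61,0,0,0.42],[0.73,-0.61,0,0,0.42],[0.73,-0.61,0,0,0.42],[0.73,-0.61,0,0,0.42],[0,0,-1,0,0.42],[0,0,-1,0,0.42]]]'

```text
clock: 0.77
eef_pos: [0.355, 0.3215, 0.1352]
tool_rot: [0.181, 0.983, 0.003, 0.002]
ft_force: [0.6, -0.2, -0.8]
grip_width: 0.0606
grasp_force: 0.0
```

>>> apply_moves --targets '[[[0,0,-1,0,0.42],[0,0,-0.9,0,0.42],[0,0,-0.4,0,0.42],[0,0,0,0,0.42],[0,0,0,0,0.42]]]'

```text
clock: 1.18
eef_pos: [0.3504, 0.3208, 0.0412]
tool_rot: [0.179, 0.984, -0.001, -0.001]
ft_force: [0.6, 0.5, -0.4]
grip_width: 0.0607
grasp_force: 0.0
```

>>> apply_moves --targets '[[[0,0,-0.4,0,0.42],[0,0,-0.1,0,0.42],[0,0,0,0,0.42]]]'

```text
clock: 1.43
eef_pos: [0.3515, 0.3219, 0.0227]
tool_rot: [0.179, 0.984, 0.0, 0.0]
ft_force: [0.3, -0.5, 0.5]
grip_width: 0.0606
grasp_force: 0.0
```

>>> apply_moves --targets '[[[0,0,-0.05,0,0.42],[0,0,0,0,0.42],[0,0,0,0,0.42]]]'

```text
clock: 1.68
eef_pos: [0.3518, 0.3221, 0.0209]
tool_rot: [0.179, 0.984, 0.001, 0.001]
ft_force: [0.1, 0.3, -0.4]
grip_width: 0.0608
grasp_force: 0.0
```

>>> apply_moves --targets '[[[0,0,-0.05,0,0.42],[0,0,0,0,0.42],[0,0,0,0,0.42]]]'

```text
clock: 1.93
eef_pos: [0.3513, 0.3216, 0.0181]
tool_rot: [0.179, 0.984, 0.0, 0.0]
ft_force: [0.1, -1.1, -0.5]
grip_width: 0.0606
grasp_force: 0.0
```

>>> apply_moves --targets '[[[0,0,-0.04,0,0.42],[0,0,0,0,0.42],[0,0,0,0,0.42]]]'

```text
clock: 2.18
eef_pos: [0.3511, 0.3215, 0.0163]
tool_rot: [0.179, 0.984, -0.0, -0.0]
ft_force: [-0.2, 0.6, 0.5]
grip_width: 0.0608
grasp_force: 0.0
```

>>> apply_moves --targets '[[[0,0,-0.04,0,0.42],[0,0,0,0,0.42],[0,0,0,0,0.42]]]'

```text
clock: 2.43
eef_pos: [0.3511, 0.3215, 0.0147]
tool_rot: [0.179, 0.984, -0.0, -0.0]
ft_force: [0.6, -1.2, -0.3]
grip_width: 0.0609
grasp_force: 0.0
```

>>> apply_moves --targets '[[[0,0,-0.04,0,0.42],[0,0,0,0,0.42],[0,0,0,0,0.42]]]'

```text
clock: 2.68
eef_pos: [0.3512, 0.3215, 0.0131]
tool_rot: [0.179, 0.984, -0.0, -0.0]
ft_force: [0.0, 0.1, 0.1]
grip_width: 0.0605
grasp_force: 0.0
```

>>> apply_moves --targets '[[[0,0,0.9,0,0.75],[0,0,0.9,0,0.75],[0,0,0.9,0,0.75],[0.39,-0.9,0,0,0.75],[0.39,-0.9,0,0,0.75],[0.39,-0.9,0,0,0.75],[0.39,-0.9,0,0,0.75],[0.39,-0.9,0,0,0.75]]]'

```text
clock: 3.35
eef_pos: [0.4296, 0.1401, 0.1216]
tool_rot: [0.179, 0.984, 0.0, 0.0]
ft_force: [0.5, 0.5, 0.3]
grip_width: 0.0744
grasp_force: 0.0
```

>>> apply_moves --targets '[[[0.39,-0.9,0,0,0.75],[0.39,-0.9,0,0,0.75],[0.39,-0.9,0,0,0.75],[0.39,-0.9,0,0,0.75],[0.41,-0.87,0,0,0.75],[0,0,-0.6,0,0.75],[0,0,0,0,0.75],[0,0,0,0,0.75]]]'

```text
clock: 4.02
eef_pos: [0.5063, -0.0375, 0.096]
tool_rot: [0.179, 0.984, -0.0, -0.002]
ft_force: [-0.2, 0.1, -0.3]
grip_width: 0.0744
grasp_force: 0.0
```

>>> apply_moves --targets '[[[0.03,0,-0.8,0,0.75],[0,0,-0.73,0,0.75],[0,0,0,0,0.75],[0,0,0,0,0],[0,0,0,0,0],[0,0,0,0,0],[0,0,0,0,0]]]'

```text
clock: 4.6
eef_pos: [0.5108, -0.037, 0.038]
tool_rot: [0.179, 0.984, 0.0, 0.002]
ft_force: [-0.1, 0.6, 0.6]
grip_width: 0.0426
grasp_force: 0.0
```

>>> apply_moves --targets '[[[0,0,0.4,0,0],[0,0,0.8,0,0],[0,0,0,0,0],[0,0,0,0,0]]]'

```text
clock: 4.93
eef_pos: [0.5119, -0.0374, 0.0872]
tool_rot: [0.179, 0.984, 0.0, 0.004]
ft_force: [0.9, -0.5, -0.6]
grip_width: 0.0429
grasp_force: 0.0
```

```bash
python3 - <<'E'
from meas import *
I,D=snap("scene","s1"); T,_=snap("top","t1"); m=masks(T)
print(get_obs()["eef_pos"])
cv2.imwrite('pics/s1c.png',cv2.resize(I[120:270,190:390],(800,600),interpolation=cv2.INTER_CUBIC))
E
```

```text
[ 0.50940598 -0.03721577  0.08456171]
```

View pics/s1c.png

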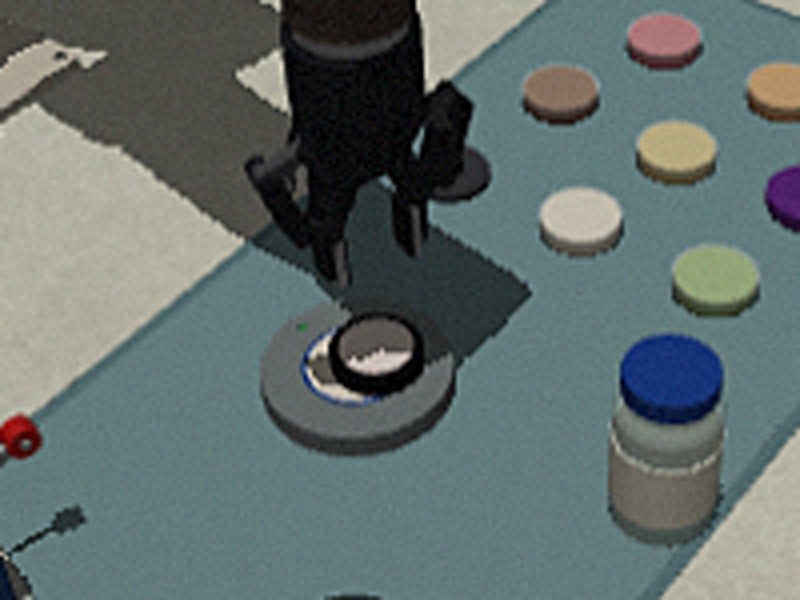

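```bash
python3 - <<'E'
from meas import *
p=np.array([.5094,-.0372]); y=np.array([.352,.936])
for z in np.arange(.05,.11,.01): print(z.round(3),proj("scene",[*(p-y*.024),z]).round(1),proj("scene",[*(p+y*.024),z]).round(1))
T=cv2.imread('pics/t1.png'); m=masks(T); print("mat",blob("top",m['dark'],(368,160,410,202),.0025))
S=cv2.imread('pics/s1.png'); s=masks(S)
D=np.load('s1.npy'); P=cloud("scene",D)
for (u,v) in((273,189),(273,187),(292,181),(292,179),(283,203)): print(u,v,P[v,u].round(3))
E
```

```text
0.05 [275.2 205.5] [291.8 197.9]
0.06 [274.8 202.6] [291.6 195. ]
0.07 [274.5 199.7] [291.4 192.1]
0.08 [274.2 196.7] [291.2 189.1]
0.09 [273.9 193.7] [291.  186.1]
0.1 [273.5 190.7] [290.8 183.1]
mat ((388.62, 181.74), np.int32(802), array([ 0.6279, -0.2118,  0.0025]))
273 189 [ 0.506 -0.066  0.114]
273 187 [ 0.509 -0.068  0.123]
292 181 [ 0.526 -0.02   0.115]
292 179 [ 0.528 -0.021  0.124]
283 203 [ 0.502 -0.032  0.036]
```

```bash
python3 - <<'E'
from meas import *
P=cloud("scene",np.load('s1.npy'))
sub=P[130:215,245:320]; k=(sub[...,2]>.07)&(sub[...,2]<.3)
q=sub[k]; print(len(q), np.sort(q[:,2])[:30].round(3))
for v in range(178,200): print(v,[P[v,u,2].round(3) for u in range(268,298,2)])
E
```

```text
1992 [0.105 0.106 0.107 0.107 0.107 0.108 0.108 0.109 0.111 0.111 0.111 0.112
 0.112 0.112 0.112 0.112 0.112 0.113 0.113 0.113 0.113 0.114 0.114 0.114
 0.115 0.115 0.115 0.115 0.115 0.116]
178 [np.float64(0.157), np.float64(0.155), np.float64(0.155), np.float64(0.15), np.float64(0.003), np.float64(-0.001), np.float64(0.002), np.float64(0.004), np.float64(0.004), np.float64(0.001), np.float64(0.001), np.float64(0.117), np.float64(0.126), np.float64(0.122), np.float64(0.119)]
179 [np.float64(0.156), np.float64(0.149), np.float64(0.151), np.float64(0.149), np.float64(0.003), np.float64(0.003), np.float64(0.003), np.float64(0.003), np.float64(0.003), np.float64(-0.002), np.float64(0.004), np.float64(0.113), np.float64(0.124), np.float64(0.122), np.float64(0.113)]
180 [np.float64(0.139), np.float64(0.147), np.float64(0.149), np.float64(0.144), np.float64(0.143), np.float64(-0.0), np.float64(0.002), np.float64(0.003), np.float64(0.004), np.float64(0.004), np.float64(-0.001), np.float64(0.112), np.float64(0.119), np.float64(0.119), np.float64(0.002)]
181 [np.float64(0.134), np.float64(0.142
[... 4733 characters left out ...]
.float64(0.022), np.float64(0.019), np.float64(0.02), np.float64(0.021), np.float64(0.021), np.float64(0.02), np.float64(0.0)]
198 [np.float64(0.021), np.float64(0.021), np.float64(0.023), np.float64(0.024), np.float64(0.023), np.float64(0.019), np.float64(0.018), np.float64(0.034), np.float64(0.035), np.float64(0.035), np.float64(0.037), np.float64(0.02), np.float64(0.021), np.float64(0.021), np.float64(0.02)]
199 [np.float64(0.02), np.float64(0.022), np.float64(0.02), np.float64(0.02), np.float64(0.018), np.float64(0.039), np.float64(0.038), np.float64(0.037), np.float64(0.039), np.float64(0.037), np.float64(0.036), np.float64(0.036), np.float64(0.022), np.float64(0.022), np.float64(0.02)]
```

The scene depth shows the fingertips about 20 mm above the reported TCP height, so the grip closed above the tile, which hasn't moved. I'll go lower in small steps and watch the force.

>>> apply_moves --targets '[[[0,0,0,0,0.75],[0,0,0,0,0.75],[-0.03,0,-0.9,0,0.75],[0,0,-0.8,0,0.75],[0,0,-0.1,0,0.75],[0,0,0,0,0.75]]]'

```text
clock: 5.53
eef_pos: [0.5049, -0.037, 0.0095]
tool_rot: [0.179, 0.984, -0.0, -0.004]
ft_force: [-0.5, 0.2, 0.3]
grip_width: 0.0748
grasp_force: 0.0
```

>>> apply_moves --targets '[[[0,0,-0.1,0,0.75],[0,0,-0.1,0,0.75],[0,0,0,0,0.75],[0,0,0,0,0.75]]]'

```text
clock: 5.87
eef_pos: [0.5089, -0.0373, 0.005]
tool_rot: [0.179, 0.984, 0.0, 0.001]
ft_force: [-0.3, -0.9, 0.7]
grip_width: 0.0742
grasp_force: 0.0
```

```bash
python3 - <<'E'
from meas import *
I,D=snap("scene","s2"); print(get_obs()["eef_pos"],get_obs()["ft_force"])
cv2.imwrite('pics/s2c.png',cv2.resize(I[130:250,220:340],(600,600),interpolation=cv2.INTER_CUBIC))
E
```

```text
[ 0.50893124 -0.03728426  0.0050055 ] [0.16344769 0.13976414 0.32272851]
```

View pics/s2c.png

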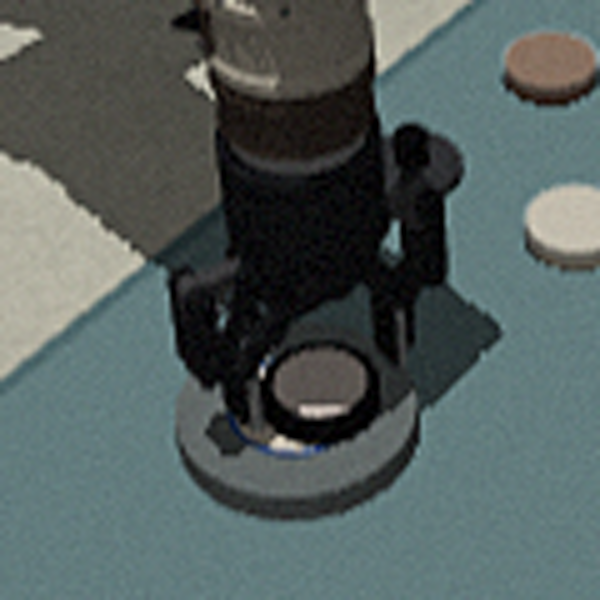

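The fingers now straddle the tile, with the near tip at crop (237,420) and the far tip at (400,365), just above the stage. Closing.

>>> apply_moves --targets '[[[0,0,0,0,0.2],[0,0,0,0,0],[0,0,0,0,-0.2],[0,0,0,0,-0.2],[0,0,0,0,-0.2]]]'

```text
clock: 6.33
eef_pos: [0.5088, -0.0373, 0.0055]
tool_rot: [0.179, 0.984, 0.0, 0.001]
ft_force: [-1.6, 0.4, 8.1]
grip_width: 0.0573
grasp_force: 62.4
```

>>> apply_moves --targets '[[[0,0,0.4,0,-0.2],[0,0,0.8,0,-0.2],[0,0,0.8,0,-0.2],[0.497,-0.727,0,0,-0.2],[0.497,-0.727,0,0,-0.2],[0.497,-0.727,0,0,-0.2],[0.497,-0.727,0,0,-0.2],[0.497,-0.727,0,0,-0.2]]]'

```text
clock: 7.0
eef_pos: [0.6081, -0.1839, 0.0843]
tool_rot: [0.179, 0.984, 0.0, 0.0]
ft_force: [0.9, 0.5, -0.6]
grip_width: 0.0572
grasp_force: 64.5
```

>>> apply_moves --targets '[[[0.497,-0.727,0,0,-0.2],[0,0,-0.9,0,-0.2],[0,0,-0.5,0,-0.2],[0,0,0,0,-0.2],[0,0,0,0,-0.2],[0,0,0,0,-0.2]]]'

```text
clock: 7.5
eef_pos: [0.6278, -0.2116, 0.0291]
tool_rot: [0.179, 0.984, -0.0, 0.001]
ft_force: [0.2, -0.4, -0.9]
grip_width: 0.0576
grasp_force: 64.5
```

>>> apply_moves --targets '[[[0,0,-0.6,0,-0.2],[0,0,-0.2,0,-0.2],[0,0,-0.12,0,-0.2],[0,0,0,0,-0.2],[0,0,0,0,-0.2]]]'

```text
clock: 7.92
eef_pos: [0.6277, -0.2116, -0.0079]
tool_rot: [0.179, 0.984, -0.0, 0.0]
ft_force: [0.5, -0.6, -0.4]
grip_width: 0.057
grasp_force: 64.5
```

>>> apply_moves --targets '[[[0,0,-0.05,0,-0.2],[0,0,0,0,-0.2],[0,0,0,0,-0.2]]]'

```text
clock: 8.17
eef_pos: [0.6277, -0.2118, -0.0101]
tool_rot: [0.179, 0.984, -0.0, 0.0]
ft_force: [0.3, -0.1, -1.2]
grip_width: 0.0572
grasp_force: 64.5
```

>>> apply_moves --targets '[[[0,0,-0.04,0,-0.2],[0,0,0,0,-0.2],[0,0,0,0,-0.2]]]'

```text
clock: 8.42
eef_pos: [0.6279, -0.2119, -0.0116]
tool_rot: [0.179, 0.984, -0.0, 0.001]
ft_force: [-0.3, -0.2, 3.0]
grip_width: 0.0577
grasp_force: 46.8
```

>>> apply_moves --targets '[[[0,0,-0.03,0,-0.2],[0,0,0,0,-0.2],[0,0,0,0,-0.2]]]'

```text
clock: 8.67
eef_pos: [0.628, -0.2119, -0.0115]
tool_rot: [0.179, 0.984, -0.0, 0.001]
ft_force: [-2.8, 1.5, 10.5]
grip_width: 0.0575
grasp_force: 62.1
```

>>> apply_moves --targets '[[[0,0,0,0,0.75],[0,0,0,0,0.75],[0,0,0,0,0.75],[0,0,0.8,0,0.75],[0,0,0.9,0,0.75],[0,0,0.8,0,0.75],[0,0,0.8,0,-1],[0,0,0,0,-1]]]'

```text
clock: 9.33
eef_pos: [0.6316, -0.2131, 0.1265]
tool_rot: [0.179, 0.984, -0.001, 0.007]
ft_force: [-0.6, -0.8, 0.6]
grip_width: 0.0522
grasp_force: 0.0
```

>>> apply_moves --targets '[[[-0.83,-0.138,0,0,-1],[-0.83,-0.138,0,0,-1],[-0.83,-0.138,0,0,-1],[-0.83,-0.138,0,0,-1],[-0.83,-0.138,0,0,-1],[-0.83,-0.138,0,0,-1],[0,0,0,0,-1],[0,0,0,0,-1]]]'

```text
clock: 10.0
eef_pos: [0.4264, -0.2449, 0.1182]
tool_rot: [0.18, 0.984, 0.0, -0.0]
ft_force: [1.2, 0.1, -0.1]
grip_width: 0.0
grasp_force: 0.0
```

```bash
python3 - <<'E'
from meas import *
I,D=snap("scene","s3"); T,_=snap("top","t3"); m=masks(T); o=get_obs(); print(o["eef_pos"],o["ft_force"],o["grip_width"])
print("tile",blob("top",m['white'],(370,162,408,200),.019))
cv2.imwrite('pics/s3c.png',np.hstack([cv2.resize(I[170:290,150:250],(400,480),interpolation=cv2.INTER_CUBIC),cv2.resize(T[225:285,390:440],(400,480),interpolation=cv2.INTER_CUBIC)]))
E
```

```text
[ 0.42909029 -0.2451879   0.11861242] [-0.06473493  0.20992981 -0.74585756] 0.00017418887703695674
tile ((389.83, 180.82), np.int32(224), array([ 0.6271, -0.212 ,  0.019 ]))
```

View pics/s3c.png

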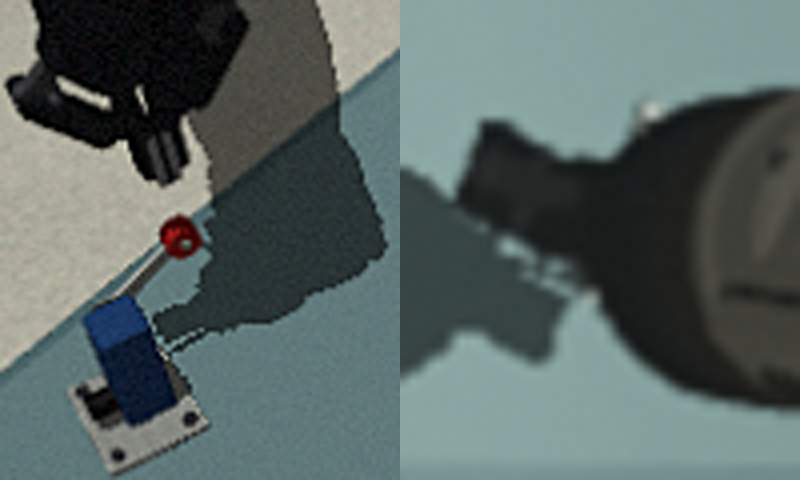

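The shut tips at crop (163,183) hang above the roller at (180,237), and the tile sits centred on the mat. I'm checking the tips' height and sideways alignment.

```bash
python3 - <<'E'
from meas import *
for z in(.09,.102,.11,.12,.13,.14,.15): print(z,proj("scene",[.429,-.245,z]).round(1))
print(proj("scene",[.4275,-.2485,.092]).round(1))
P=cloud("scene",np.load('s3.npy'))
s=P[195:222,180:200].reshape(-1,3); k=(s[:,2]>.08)&(s[:,2]<.2); q=s[k]; i=np.argsort(q[:,2])[:12]; print(q[i].round(3))
E
```

```text
0.09 [196.2 227.5]
0.102 [195.  223.9]
0.11 [194.3 221.4]
0.12 [193.3 218.3]
0.13 [192.4 215.2]
0.14 [191.4 212. ]
0.15 [190.4 208.8]
[194.4 227.5]
[[ 0.426 -0.251  0.134]
 [ 0.436 -0.247  0.137]
 [ 0.438 -0.244  0.138]
 [ 0.436 -0.25   0.139]
 [ 0.438 -0.246  0.14 ]
 [ 0.436 -0.255  0.14 ]
 [ 0.437 -0.247  0.141]
 [ 0.437 -0.244  0.141]
 [ 0.431 -0.253  0.141]
 [ 0.437 -0.253  0.142]
 [ 0.435 -0.254  0.142]
 [ 0.437 -0.249  0.142]]
```

>>> apply_moves --targets '[[[0,0,-0.4,0,-1],[0,0,-0.2,0,-1],[0,0,0,0,-1],[0,0,0,0,-1]]]'

```text
clock: 10.43
eef_pos: [0.4284, -0.2443, 0.0936]
tool_rot: [0.178, 0.984, 0.0, -0.001]
ft_force: [0.8, -0.6, 0.1]
grip_width: -0.0003
grasp_force: 0.0
```

>>> apply_moves --targets '[[[0,0,-0.1,0,-1],[0,0,0,0,-1],[0,0,0,0,-1]]]'

```text
clock: 10.68
eef_pos: [0.4284, -0.2448, 0.0905]
tool_rot: [0.179, 0.984, -0.0, 0.0]
ft_force: [0.2, 0.4, -1.1]
grip_width: 0.0001
grasp_force: 0.0
```

>>> apply_moves --targets '[[[0,0,-0.1,0,-1],[0,0,0,0,-1],[0,0,0,0,-1]]]'

```text
clock: 10.93
eef_pos: [0.4279, -0.2447, 0.0863]
tool_rot: [0.179, 0.984, 0.0, -0.0]
ft_force: [0.3, -0.0, -0.9]
grip_width: 0.0002
grasp_force: 0.0
```

>>> apply_moves --targets '[[[0,0,-0.1,0,-1],[0,0,0,0,-1],[0,0,0,0,-1]]]'

```text
clock: 11.18
eef_pos: [0.4286, -0.2448, 0.0826]
tool_rot: [0.179, 0.984, 0.0, 0.001]
ft_force: [0.4, 0.9, 2.1]
grip_width: 0.0001
grasp_force: 1.0
```

>>> apply_moves --targets '[[[0,0,-0.2,0,-1],[0,0,-0.1,0,-1],[0,0,0,0,-1],[0,0,0,0,-1]]]'

```text
clock: 11.52
eef_pos: [0.4286, -0.2447, 0.0706]
tool_rot: [0.179, 0.984, 0.0, 0.0]
ft_force: [2.2, 2.8, 5.3]
grip_width: 0.0001
grasp_force: 2.1
```

>>> apply_moves --targets '[[[0,0,-0.15,0,-1],[0,0,-0.1,0,-1],[0,0,0,0,-1],[0,0,0,0,-1]]]'

```text
clock: 11.85
eef_pos: [0.4285, -0.2448, 0.0608]
tool_rot: [0.179, 0.984, 0.0, 0.0]
ft_force: [1.6, 2.6, 5.6]
grip_width: -0.0002
grasp_force: 2.6
```

>>> apply_moves --targets '[[[0,0,-0.13,0,-1],[0,0,0,0,-1],[0,0,0,0,-1],[0,0,0,0,-1]]]'

```text
clock: 12.18
eef_pos: [0.4287, -0.2449, 0.0559]
tool_rot: [0.179, 0.984, -0.0, 0.001]
ft_force: [1.7, 2.8, 5.5]
grip_width: -0.0001
grasp_force: 2.8
```

```bash
python3 - <<'E'
from meas import *
I,D=snap("scene","s4"); m=masks(I)['red']; k=m[200:270,170:230]
ys,xs=np.nonzero(k); print(len(xs),xs.mean()+170,ys.mean()+200,ys.max()+200)
ydir=np.array([.352,.936]); r0=np.array([.4275,-.2487])
for q in(0,.3,.42,.5,.6,.7,.88):
    a=np.pi/6-q; s=.06*np.cos(a)-.052; print(q,proj("scene",[*(r0+ydir*s),.062+.06*np.sin(a)]).round(1))
S=cv2.imread('pics/scene0.png'); ys,xs=np.nonzero(masks(S)['red'][200:270,170:230]); print(len(xs),xs.mean()+170,ys.mean()+200,ys.max()+200)
print(get_obs()["ft_force"])
E
```

```text
<stdin>:3: RuntimeWarning: Mean of empty slice.
  ret = ret.dtype.type(ret / rcount)
Traceback (most recent call last):
ValueError: zero-size array to reduction operation maximum which has no identity
```

```bash
python3 - <<'E'
from meas import *
ydir=np.array([.352,.936]); r0=np.array([.4275,-.2487])
for q in(0,.3,.42,.5,.6,.7,.88):
    a=np.pi/6-q; s=.06*np.cos(a)-.052; print(q,proj("scene",[*(r0+ydir*s),.062+.06*np.sin(a)]).round(1))
for f in("scene0","s4"):
    b=cv2.imread(f'pics/{f}.png').astype(int)[200:280,170:230]; k=(b[...,2]>2*b[...,1])&(b[...,2]>2*b[...,0])&(b[...,2]>30)
    ys,xs=np.nonzero(k); print(f,len(xs),xs.mean()+170,ys.mean()+200,ys.min()+200,ys.max()+200)
P=cloud("scene",np.load('s4.npy')); s=P[215:250,180:215].reshape(-1,3); k=(s[:,2]>.03)&(s[:,0]<.45)&(s[:,1]>-.262); q=s[k]; i=np.argsort(q[:,2])[:8]; print(q[i].round(3))
I=cv2.imread('pics/s4.png'); cv2.imwrite('pics/s4c.png',cv2.resize(I[190:290,150:250],(600,600),interpolation=cv2.INTER_CUBIC))
E
```

```text
0 [194.3 227.6]
0.3 [198.5 231.3]
0.42 [199.6 233.2]
0.5 [200.2 234.5]
0.6 [200.6 236.2]
0.7 [200.8 238. ]
0.88 [200.6 241.5]
scene0 69 194.36231884057972 228.55072463768116 224 233
s4 46 201.34782608695653 236.5 231 240
[[ 0.439 -0.244  0.053]
 [ 0.437 -0.247  0.055]
 [ 0.439 -0.24   0.056]
 [ 0.442 -0.242  0.056]
 [ 0.437 -0.246  0.057]
 [ 0.443 -0.239  0.058]
 [ 0.438 -0.25   0.058]
 [ 0.442 -0.248  0.058]]
```

View pics/s4c.png

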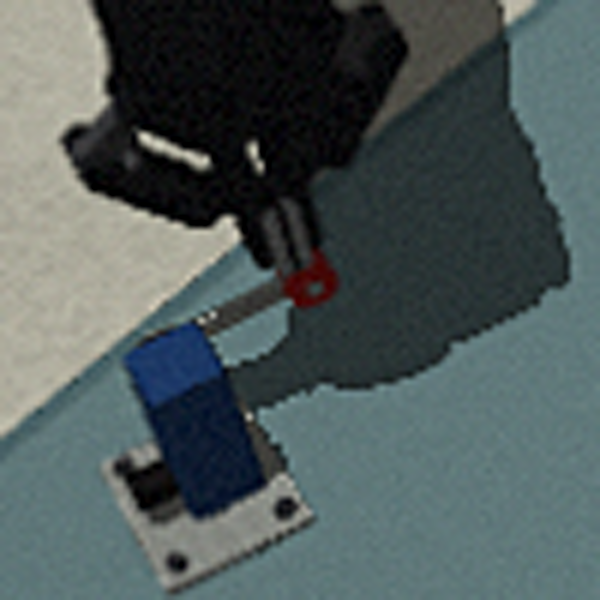

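The roller has gone from scene (194,228.5) to (201,236.5), which puts the arm at about 0.5–0.6 rad, past the click and clear of the stop. I'll release it now and go on to the first dish (cream).

>>> apply_moves --targets '[[[0,0,-0.05,0,-1],[0,0,0,0,-1],[0,0,0,0,-1],[0,0,0.8,0,-1],[0,0,0.9,0,-1],[0,0,0.5,0,-1],[0,0,0,0,-1],[0,0,0,0,0.75]]]'

```text
clock: 12.9
eef_pos: [0.428, -0.2458, 0.1421]
tool_rot: [0.179, 0.984, -0.001, 0.0]
ft_force: [-0.4, -1.2, -0.6]
grip_width: 0.011
grasp_force: 0.0
```

```bash
python3 - <<'E'
from meas import *
b=imaging.camera("scene")[0].astype(int)[200:280,170:230]; k=(b[...,2]>2*b[...,1])&(b[...,2]>2*b[...,0])&(b[...,2]>30)
ys,xs=np.nonzero(k); print(len(xs),xs.mean()+170,ys.mean()+200); T,_=snap("top","t5"); print("tile",blob("top",masks(T)['white'],(370,162,408,200),.019)); print(get_obs()["eef_pos"],get_obs()["clock"])
E
```

```text
67 194.32835820895522 228.65671641791045
tile ((389.83, 180.82), np.int32(224), array([ 0.6271, -0.212 ,  0.019 ]))
[ 0.42663092 -0.24470969  0.139874  ] 13.0
```

>>> apply_moves --targets '[[[0.226,0.923,0,0,0.75],[0.226,0.923,0,0,0.75],[0.226,0.923,0,0,0.75],[0.226,0.923,0,0,0.75],[0.226,0.923,0,0,0.75],[0.226,0.923,0,0,0.75],[0.226,0.923,0,0,0.75],[0.226,0.923,0,0,0.75]]]'

```text
clock: 13.67
eef_pos: [0.4989, 0.0518, 0.1392]
tool_rot: [0.179, 0.984, -0.001, -0.002]
ft_force: [0.7, -0.0, -0.2]
grip_width: 0.0748
grasp_force: 0.0
```

>>> apply_moves --targets '[[[0.226,0.923,0,0,0.75],[0.226,0.923,0,0,0.75],[0.226,0.923,0,0,0.75],[0,0,-0.9,0,0.75],[0,0,-0.9,0,0.75],[0,0,0,0,0.75],[0,0,0,0,0.75],[0,0,0,0,0.75]]]'

```text
clock: 14.33
eef_pos: [0.5274, 0.1607, 0.0694]
tool_rot: [0.179, 0.984, -0.0, -0.0]
ft_force: [0.1, 0.4, 0.4]
grip_width: 0.0746
grasp_force: 0.0
```

>>> apply_moves --targets '[[[0,0,-0.9,0,0.75],[0,0,-0.8,0,0.75],[0,0,-0.33,0,0.75],[0,0,0,0,0.75],[0,0,0,0,0.75],[0,0,0,0,-0.2],[0,0,0,0,-0.2],[0,0,0,0,-0.2]]]'

```text
clock: 15.0
eef_pos: [0.5301, 0.1616, -0.0082]
tool_rot: [0.179, 0.984, 0.001, 0.003]
ft_force: [-2.1, -1.7, 7.5]
grip_width: 0.0557
grasp_force: 61.6
```

>>> apply_moves --targets '[[[0,0,0,0,-0.2],[0,0,0,0,-0.2],[0,0,0,0,-0.2],[0,0,0.5,0,-0.2],[0,0,0.8,0,-0.2],[0,0,0.7,0,-0.2],[0,0,0,0,-0.2]]]'

```text
clock: 15.58
eef_pos: [0.5333, 0.1629, 0.0765]
tool_rot: [0.179, 0.984, 0.003, 0.007]
ft_force: [1.1, 0.3, 0.6]
grip_width: 0.0548
grasp_force: 63.2
```

>>> apply_moves --targets '[[[0,0,0.5,0,-0.2],[0,0,0,0,-0.2],[0,0,0,0,-0.2],[0,0,0,0,-0.2],[0,0,0,0,-0.2]]]'

```text
clock: 16.0
eef_pos: [0.527, 0.1611, 0.0872]
tool_rot: [0.179, 0.984, -0.0, -0.001]
ft_force: [-0.5, 0.4, -0.2]
grip_width: 0.0549
grasp_force: 63.3
```

```bash
python3 - <<'E'
from meas import *
I,D=snap("scene","s6"); print(get_obs()["eef_pos"],get_obs()["joint_pos"].round(3))
cv2.imwrite('pics/s6c.png',cv2.resize(I[80:200,280:400],(600,600),interpolation=cv2.INTER_CUBIC))
E
```

```text
[0.52683231 0.1610713  0.08698342] [ 0.297  0.427 -0.073  1.073  0.     0.657]
```

View pics/s6c.png

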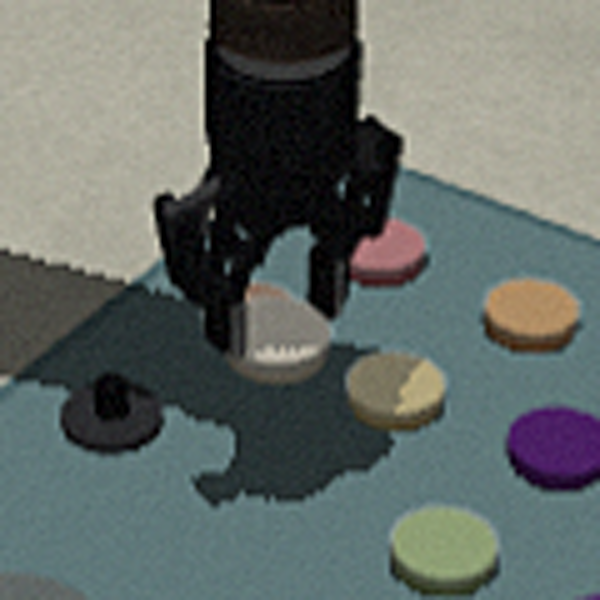

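>>> apply_moves --targets '[[[-0.123,-0.86,0,0,-0.2],[-0.123,-0.86,0,0,-0.2],[-0.123,-0.86,0,0,-0.2],[-0.123,-0.86,0,0,-0.2],[-0.123,-0.86,0,0,-0.2],[-0.123,-0.86,0,0,-0.2],[0,0,-0.9,0,-0.2],[0,0,-0.5,0,-0.2]]]'

```text
clock: 16.72
eef_pos: [0.4973, -0.0474, 0.0303]
tool_rot: [0.181, 0.983, -0.0, -0.0]
ft_force: [-1.1, 1.0, -0.7]
grip_width: 0.0548
grasp_force: 63.4
```

>>> apply_moves --targets '[[[0,0,-0.25,0,-0.2],[0,0,0,0,-0.2],[0,0,0,0,-0.2],[0,0,0,0,-0.2],[0,0,0,0,-0.2]]]'

```text
clock: 17.13
eef_pos: [0.4995, -0.0447, 0.0233]
tool_rot: [0.178, 0.984, 0.0, 0.001]
ft_force: [0.2, 0.0, -0.2]
grip_width: 0.0551
grasp_force: 63.4
```

>>> apply_moves --targets '[[[0,0,-0.08,0,-0.2],[0,0,0,0,-0.2],[0,0,0,0,-0.2]]]'

```text
clock: 17.38
eef_pos: [0.4983, -0.0449, 0.0192]
tool_rot: [0.179, 0.984, 0.0, 0.0]
ft_force: [-0.7, -0.5, 0.0]
grip_width: 0.0554
grasp_force: 63.4
```

>>> apply_moves --targets '[[[0,0,-0.05,0,-0.2],[0,0,0,0,-0.2],[0,0,0,0,-0.2]]]'

```text
clock: 17.63
eef_pos: [0.4979, -0.0451, 0.0167]
tool_rot: [0.179, 0.984, -0.0, -0.0]
ft_force: [0.1, -0.7, -0.2]
grip_width: 0.0552
grasp_force: 63.4
```

>>> apply_moves --targets '[[[0,0,-0.07,0,-0.2],[0,0,0,0,-0.2],[0,0,0,0,-0.2]]]'

```text
clock: 17.88
eef_pos: [0.4978, -0.0451, 0.0138]
tool_rot: [0.179, 0.984, -0.0, -0.0]
ft_force: [-0.4, -0.3, 0.4]
grip_width: 0.0547
grasp_force: 63.4
```

>>> apply_moves --targets '[[[0,0,-0.05,0,-0.2],[0,0,0,0,-0.2],[0,0,0,0,-0.2]]]'

```text
clock: 18.13
eef_pos: [0.4982, -0.0451, 0.012]
tool_rot: [0.179, 0.984, 0.0, 0.0]
ft_force: [0.3, 0.3, -0.2]
grip_width: 0.0552
grasp_force: 63.6
```

>>> apply_moves --targets '[[[0,0,-0.04,0,-0.2],[0,0,0,0,-0.2],[0,0,0,0,-0.2]]]'

```text
clock: 18.38
eef_pos: [0.4983, -0.0451, 0.0118]
tool_rot: [0.179, 0.984, 0.0, 0.001]
ft_force: [-2.8, 0.7, 9.9]
grip_width: 0.0555
grasp_force: 66.2
```

>>> apply_moves --targets '[[[0,0,0.03,0,0.75],[0,0,0,0,0.75],[0,0,0,0,0.75],[0,0,0.9,0,0.75],[0,0,0.9,0,0.75],[0.22,0.9,0.2,0,0.75],[0.22,0.9,0.2,0,0.75],[0.22,0.9,0,0,0.75]]]'

```text
clock: 19.05
eef_pos: [0.5263, 0.0636, 0.1019]
tool_rot: [0.18, 0.984, 0.001, 0.002]
ft_force: [0.6, -1.1, 0.6]
grip_width: 0.0746
grasp_force: 0.0
```

>>> apply_moves --targets '[[[0.14,0.96,0,0,0.75],[0.14,0.96,0,0,0.75],[0.1,0.98,0,0,0.75],[0.1,0.98,0,0,0.75],[0,0.98,0,0,0.75],[0,0.1,-0.5,0,0.75],[0,0,-0.5,0,0.75],[0,0,0,0,0.75]]]'

```text
clock: 19.72
eef_pos: [0.5402, 0.2611, 0.0548]
tool_rot: [0.178, 0.984, -0.003, -0.003]
ft_force: [-0.5, -0.9, -1.6]
grip_width: 0.0747
grasp_force: 0.0
```

```bash
cat >> meas.py <<'E'
def pile(tag,z):
    I,D=snap("top",tag); P=cloud("top",D); m=masks(I); o=get_obs()
    u,v=proj("top",[.4973,-.0454,z]).round().astype(int); b=(u-22,v-22,u+23,v+23)
    k=(P[...,2]>z-.006)&(P[...,2]<z+.01)&(m['non']>0)
    print("pile",blob("top",k.astype(np.uint8),b,z),"stdxy depth mean",P[b[1]:b[3],b[0]:b[2]][k[b[1]:b[3],b[0]:b[2]]].mean(0).round(4))
    print("tile",blob("top",m['white'],(360,152,418,210),.019)[2]," eef",o["eef_pos"].round(4),o["clock"])
    return I
E
python3 - <<'E'
from meas import *
I=pile("t7",.035); m=masks(I); u,v=proj("top",[.4973,-.0454,.035]).astype(int)
print("warm",blob("top",m['warm'],(u-16,v-16,u+17,v+17),.035))
cv2.imwrite('pics/t7c.png',cv2.resize(I[195:260,295:360],(390,390),interpolation=cv2.INTER_CUBIC))
E
```

```text
pile ((328.03, 227.65), np.int32(411), array([ 0.4968, -0.0442,  0.035 ])) stdxy depth mean [ 0.497  -0.0442  0.0345]
tile [ 0.617  -0.2499  0.019 ]  eef [0.541  0.2607 0.0566] 19.7667
warm ((328.4, 227.85), np.int32(430), array([ 0.4963, -0.0452,  0.035 ]))
```

View pics/t7c.png

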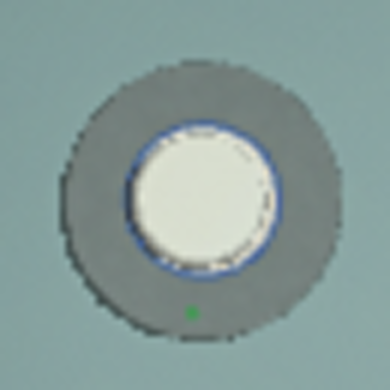

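The top view shows the cream dish centred in the ring: dish at crop (202,199), ring at (203,201). The tile has been knocked about 39 mm, to (0.617,-0.250), and I'll mend that later. Next is the yellow dish.

>>> apply_moves --targets '[[[-0.02,0.07,-0.9,0,0.75],[0,0,-0.6,0,0.75],[0,0,-0.22,0,0.75],[0,0,0,0,0.75],[0,0,0,0,0.75],[0,0,0,0,0.75],[0,0,0,0,-0.2],[0,0,0,0,-0.2]]]'

```text
clock: 20.43
eef_pos: [0.5446, 0.2637, -0.0059]
tool_rot: [0.179, 0.984, 0.0, 0.002]
ft_force: [-2.3, -6.1, 27.8]
grip_width: 0.0522
grasp_force: 13.0
```

>>> apply_moves --targets '[[[0,0,0,0,-0.2],[0,0,0,0,-0.2],[0,0,0,0,-0.2],[0,0,0.5,0,-0.2],[0,0,0.8,0,-0.2],[0,0,0.7,0,-0.2],[0,0,0.5,0,-0.2],[0,0,0,0,-0.2]]]'

```text
clock: 21.1
eef_pos: [0.5468, 0.266, 0.0979]
tool_rot: [0.179, 0.984, 0.004, 0.005]
ft_force: [1.0, 0.1, 1.1]
grip_width: 0.034
grasp_force: 0.0
```

```bash
python3 - <<'E'
from meas import *
I,D=snap("scene","s8"); print(get_obs()["eef_pos"])
# yellow in scene: project expected
u,v=proj("scene",[.542,.264,.015]); print(u,v)
b=I.astype(int); P=cloud("scene",D); k=(P[...,2]>.008)&(P[...,2]<.03)&(abs(P[...,0]-.542)<.06)&(abs(P[...,1]-.264)<.05)
print(k.sum(),P[k].min(0).round(4),P[k].max(0).round(4),P[k].mean(0).round(4))
y,x=np.nonzero(k); t=P[k]; A=np.c_[t[:,:2],np.ones(len(t))]; print(np.linalg.lstsq(A,t[:,2],rcond=None)[0].round(3))
cv2.imwrite('pics/s8c.png',cv2.resize(I[80:200,300:420],(600,600),interpolation=cv2.INTER_CUBIC))
E
```

```text
[0.54553236 0.26534977 0.0952898 ]
358.39346158291283 155.44699932548133
230 [0.5147 0.232  0.0083] [0.5752 0.2926 0.0172] [0.5464 0.2603 0.0132]
[-0.011  0.005  0.018]
```

View pics/s8c.png

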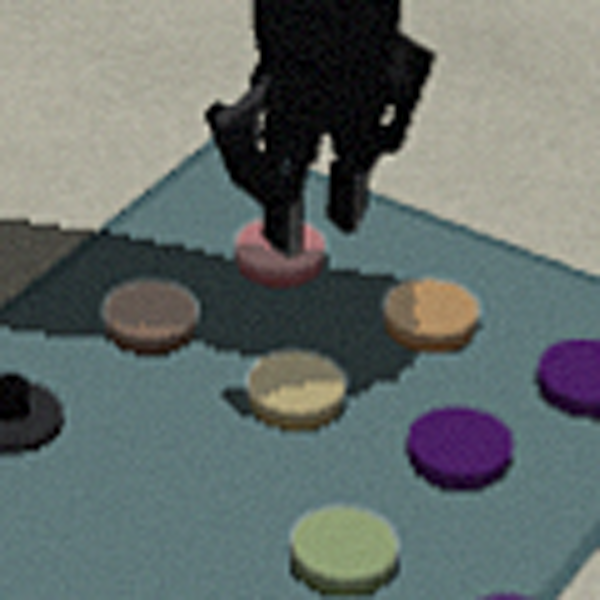

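The yellow dish at crop (297,385) is still flat and in place; the grip was too shallow and slipped off the top edge. I'm going lower.

>>> apply_moves --targets '[[[0,0,0,0,0.75],[0,0,0,0,0.75],[0,0,-0.9,0,0.75],[0,0,-0.8,0,0.75],[0,0,-0.6,0,0.75],[0,0,-0.31,0,0.75],[0,0,0,0,0.75],[0,0,0,0,0.75]]]'

```text
clock: 21.82
eef_pos: [0.5412, 0.2633, -0.0156]
tool_rot: [0.179, 0.984, -0.001, -0.002]
ft_force: [-0.7, 0.1, 0.5]
grip_width: 0.0749
grasp_force: 0.0
```

>>> apply_moves --targets '[[[0,0,0,0,0.75],[0,0,0,0,0.75],[0,0,0,0,0.75]]]'

```text
clock: 22.07
eef_pos: [0.544, 0.2646, -0.0121]
tool_rot: [0.179, 0.984, 0.001, 0.001]
ft_force: [0.7, -0.4, -1.1]
grip_width: 0.0744
grasp_force: 0.0
```

>>> apply_moves --targets '[[[0,0,0,0,0.2],[0,0,0,0,0],[0,0,0,0,-0.2],[0,0,0,0,-0.2],[0,0,0,0,-0.2]]]'

```text
clock: 22.48
eef_pos: [0.5439, 0.2646, -0.0116]
tool_rot: [0.179, 0.984, 0.001, 0.001]
ft_force: [-1.3, -0.2, 7.2]
grip_width: 0.0567
grasp_force: 62.3
```

>>> apply_moves --targets '[[[0,0,0.3,0,-0.2],[0,0,0.6,0,-0.2],[0,0,0.8,0,-0.2],[0,0,0.7,0,-0.2],[0,0,0.3,0,-0.2],[0,0,0,0,-0.2],[0,0,0,0,-0.2]]]'

```text
clock: 23.07
eef_pos: [0.5435, 0.2644, 0.0958]
tool_rot: [0.179, 0.984, 0.001, 0.001]
ft_force: [-0.6, -0.2, -0.3]
grip_width: 0.0567
grasp_force: 63.7
```

>>> apply_moves --targets '[[[-0.141,-0.9675,0,0,-0.2],[-0.141,-0.9675,0,0,-0.2],[-0.141,-0.9675,0,0,-0.2],[-0.141,-0.9675,0,0,-0.2],[-0.141,-0.9675,0,0,-0.2],[-0.141,-0.9675,0,0,-0.2],[-0.141,-0.9675,0,0,-0.2],[-0.141,-0.9675,0,0,-0.2]]]'

```text
clock: 23.73
eef_pos: [0.4955, -0.0471, 0.0926]
tool_rot: [0.179, 0.984, -0.0, -0.002]
ft_force: [0.6, 0.3, -0.1]
grip_width: 0.0567
grasp_force: 63.8
```

>>> apply_moves --targets '[[[0,0,-0.7,0,-0.2],[0,0,-0.7,0,-0.2],[0,0,-0.3,0,-0.2],[0,0,0,0,-0.2],[0,0,0,0,-0.2],[0,0,0,0,-0.2],[0,0,0,0,-0.2]]]'

```text
clock: 24.32
eef_pos: [0.4981, -0.0453, 0.0267]
tool_rot: [0.179, 0.984, 0.0, 0.0]
ft_force: [0.0, -0.2, -0.1]
grip_width: 0.0568
grasp_force: 94.1
```

>>> apply_moves --targets '[[[0,0,-0.06,0,-0.2],[0,0,0,0,-0.2],[0,0,0,0,-0.2]]]'

```text
clock: 24.57
eef_pos: [0.4979, -0.0453, 0.0243]
tool_rot: [0.179, 0.984, 0.0, 0.0]
ft_force: [-0.1, 0.4, -0.2]
grip_width: 0.0565
grasp_force: 94.1
```

>>> apply_moves --targets '[[[0,0,-0.04,0,-0.2],[0,0,0,0,-0.2],[0,0,0,0,-0.2]]]'

```text
clock: 24.82
eef_pos: [0.4977, -0.0454, 0.0224]
tool_rot: [0.179, 0.984, 0.0, -0.0]
ft_force: [-0.5, 0.7, 0.2]
grip_width: 0.0567
grasp_force: 94.1
```

>>> apply_moves --targets '[[[0,0,0.0,0,0.75],[0,0,0,0,0.75],[0,0,0,0,0.75],[0,0,0.7,0,0.75],[0,0,0.9,0,0.75],[0.2,0.9,0.2,0,0.75],[0.2,0.9,0.2,0,0.75],[0.2,0.9,0,0,0.75]]]'

```text
clock: 25.48
eef_pos: [0.5238, 0.0632, 0.1051]
tool_rot: [0.18, 0.984, 0.001, 0.002]
ft_force: [1.1, -0.3, -0.2]
grip_width: 0.0748
grasp_force: 0.0
```

```bash
python3 - <<'E'
from meas import *
I=pile("t9",.05); m=masks(I); u,v=proj("top",[.4973,-.0454,.05]).astype(int)
print("warm",blob("top",m['warm'],(u-16,v-16,u+17,v+17),.05))
E
```

```text
pile ((328.12, 227.82), np.int32(422), array([ 0.4953, -0.0442,  0.05  ])) stdxy depth mean [ 0.4954 -0.0442  0.0496]
tile [ 0.6173 -0.2495  0.019 ]  eef [0.525  0.0702 0.1043] 25.5333
warm ((328.35, 227.92), np.int32(434), array([ 0.495 , -0.0447,  0.05  ]))
```

>>> apply_moves --targets '[[[0.715,0.623,0,0,0.75],[0.715,0.623,0,0,0.75],[0.715,0.623,0,0,0.75],[0.715,0.623,0,0,0.75],[0,0,-0.6,0,0.75],[0,0,-0.6,0,0.75],[0,0,0,0,0.75],[0,0,0,0,0.75]]]'

```text
clock: 26.2
eef_pos: [0.634, 0.1616, 0.0522]
tool_rot: [0.179, 0.984, -0.001, -0.003]
ft_force: [-0.2, 0.8, 0.4]
grip_width: 0.0745
grasp_force: 0.0
```

>>> apply_moves --targets '[[[0,0,0,0,0.75],[0,0,-0.6,0,0.75],[0,0,-0.6,0,0.75],[0,0,-0.35,0,0.75],[0,0,0,0,0.75],[0,0,0,0,0.75],[0,0,0,0,0.75],[0,0,0,0,0.75]]]'

```text
clock: 26.87
eef_pos: [0.638, 0.1625, -0.0049]
tool_rot: [0.179, 0.984, 0.001, 0.002]
ft_force: [-0.1, -0.7, 0.2]
grip_width: 0.0751
grasp_force: 0.0
```

>>> apply_moves --targets '[[[-0.03,0,-0.12,0,0.75],[0,0,0,0,0.75],[0,0,0,0,0.75],[0,0,0,0,0.75]]]'

```text
clock: 27.2
eef_pos: [0.6349, 0.1622, -0.0122]
tool_rot: [0.179, 0.984, 0.0, 0.0]
ft_force: [-0.1, 0.1, -0.5]
grip_width: 0.0748
grasp_force: 0.0
```

>>> apply_moves --targets '[[[0,0,0,0,0.2],[0,0,0,0,0],[0,0,0,0,-0.2],[0,0,0,0,-0.2],[0,0,0,0,-0.2]]]'

```text
clock: 27.62
eef_pos: [0.6356, 0.1624, -0.0115]
tool_rot: [0.179, 0.984, 0.0, 0.001]
ft_force: [-0.8, 0.1, 5.7]
grip_width: 0.0567
grasp_force: 63.7
```

>>> apply_moves --targets '[[[0,0,0.3,0,-0.2],[0,0,0.7,0,-0.2],[0,0,0.9,0,-0.2],[0,0,0.8,0,-0.2],[-0.486,-0.742,0,0,-0.2],[-0.486,-0.742,0,0,-0.2],[-0.486,-0.742,0,0,-0.2],[-0.486,-0.742,0,0,-0.2]]]'

```text
clock: 28.28
eef_pos: [0.5561, 0.0425, 0.0961]
tool_rot: [0.178, 0.984, -0.0, 0.0]
ft_force: [-0.7, -1.4, -1.1]
grip_width: 0.0564
grasp_force: 63.8
```

>>> apply_moves --targets '[[[-0.486,-0.742,0,0,-0.2],[-0.486,-0.742,0,0,-0.2],[-0.486,-0.742,0,0,-0.2],[0,0,-0.5,0,-0.2],[0,0,-0.5,0,-0.2],[0,0,-0.3,0,-0.2],[0,0,0,0,-0.2],[0,0,0,0,-0.2]]]'

```text
clock: 28.95
eef_pos: [0.4981, -0.0456, 0.0434]
tool_rot: [0.179, 0.984, -0.0, -0.001]
ft_force: [-0.1, 0.4, 0.0]
grip_width: 0.0559
grasp_force: 63.8
```

>>> apply_moves --targets '[[[0,0,0,0,-0.2],[0,0,0,0,-0.2],[0,0,0,0,-0.2]]]'

```text
clock: 29.2
eef_pos: [0.4998, -0.0454, 0.0446]
tool_rot: [0.179, 0.984, 0.0, 0.001]
ft_force: [-0.0, -1.5, 0.2]
grip_width: 0.0566
grasp_force: 63.8
```

>>> apply_moves --targets '[[[-0.02,0,-0.11,0,-0.2],[0,0,0,0,-0.2],[0,0,0,0,-0.2],[0,0,0,0,-0.2]]]'

```text
clock: 29.53
eef_pos: [0.4979, -0.0455, 0.0392]
tool_rot: [0.179, 0.984, -0.0, -0.0]
ft_force: [0.3, -0.7, -1.0]
grip_width: 0.0562
grasp_force: 63.8
```

>>> apply_moves --targets '[[[0,0,-0.04,0,-0.2],[0,0,0,0,-0.2],[0,0,0,0,-0.2]]]'

```text
clock: 29.78
eef_pos: [0.4983, -0.0456, 0.0385]
tool_rot: [0.179, 0.984, 0.0, 0.0]
ft_force: [-1.6, 0.0, 6.0]
grip_width: 0.0568
grasp_force: 64.6
```

>>> apply_moves --targets '[[[0,0,0.03,0,0.75],[0,0,0,0,0.75],[0,0,0,0,0.75],[0,0,0.8,0,0.75],[0,0,0.9,0,0.75],[-0.182,0.887,0,0,0.75],[-0.182,0.887,0,0,0.75],[-0.182,0.887,0,0,0.75]]]'

```text
clock: 30.45
eef_pos: [0.4767, 0.0615, 0.1076]
tool_rot: [0.18, 0.984, 0.0, 0.001]
ft_force: [0.1, 0.7, -0.9]
grip_width: 0.0745
grasp_force: 0.0
```

>>> apply_moves --targets '[[[-0.182,0.887,0,0,0.75],[-0.182,0.887,0,0,0.75],[-0.182,0.887,0,0,0.75],[-0.182,0.887,0,0,0.75],[-0.182,0.887,0,0,0.75],[-0.182,0.887,0,0,0.75],[0,0,-0.7,0,0.75],[0,0,-0.7,0,0.75]]]'

```text
clock: 31.12
eef_pos: [0.4338, 0.2774, 0.0517]
tool_rot: [0.177, 0.984, 0.002, 0.002]
ft_force: [0.7, -0.9, 0.1]
grip_width: 0.0743
grasp_force: 0.0
```

>>> apply_moves --targets '[[[0,0,-0.7,0,0.75],[0,0,-0.5,0,0.75],[0,0,0,0,0.75],[0,0,0,0,0.75],[0,0,0,0,0.75],[0,0,0,0,0.75],[0,0,0,0,0.75]]]'

```text
clock: 31.7
eef_pos: [0.4339, 0.2745, 0.0045]
tool_rot: [0.179, 0.984, 0.001, 0.001]
ft_force: [0.2, 0.4, -0.5]
grip_width: 0.0744
grasp_force: 0.0
```

```bash
python3 - <<'E'
from meas import *
I=pile("t10",.065)
E
```

```text
pile ((328.73, 226.03), np.int32(415), array([ 0.4988, -0.0453,  0.065 ])) stdxy depth mean [ 0.4985 -0.0451  0.0644]
tile [ 0.617  -0.2499  0.019 ]  eef [0.4337 0.2743 0.0043] 31.75
```

>>> apply_moves --targets '[[[-0.02,0,-0.41,0,0.75],[0,0,0,0,0.75],[0,0,0,0,0.75],[0,0,0,0,0.75],[0,0,0,0,0.75]]]'

```text
clock: 32.17
eef_pos: [0.4322, 0.274, -0.0129]
tool_rot: [0.179, 0.984, 0.0, 0.0]
ft_force: [-0.2, -0.6, -0.1]
grip_width: 0.0749
grasp_force: 0.0
```

>>> apply_moves --targets '[[[0,0,0,0,0.2],[0,0,0,0,0],[0,0,0,0,-0.2],[0,0,0,0,-0.2],[0,0,0,0,-0.2]]]'

```text
clock: 32.58
eef_pos: [0.4323, 0.2741, -0.0121]
tool_rot: [0.179, 0.984, 0.001, 0.001]
ft_force: [-1.3, -0.3, 7.7]
grip_width: 0.0569
grasp_force: 62.0
```

>>> apply_moves --targets '[[[0,0,0.3,0,-0.2],[0,0,0.7,0,-0.2],[0,0,0.9,0,-0.2],[0,0,0.9,0,-0.2],[0,0,0.2,0,-0.2],[0,0,0,0,-0.2],[0,0,0,0,-0.2],[0,0,0,0,-0.2]]]'

```text
clock: 33.25
eef_pos: [0.4306, 0.273, 0.1049]
tool_rot: [0.179, 0.984, -0.001, -0.001]
ft_force: [0.3, -0.2, -1.3]
grip_width: 0.0566
grasp_force: 63.8
```

>>> apply_moves --targets '[[[0.183,-0.888,0,0,-0.2],[0.183,-0.888,0,0,-0.2],[0.183,-0.888,0,0,-0.2],[0.183,-0.888,0,0,-0.2],[0.183,-0.888,0,0,-0.2],[0.183,-0.888,0,0,-0.2],[0.183,-0.888,0,0,-0.2],[0.183,-0.888,0,0,-0.2]]]'

```text
clock: 33.92
eef_pos: [0.4886, -0.0121, 0.1042]
tool_rot: [0.179, 0.984, -0.0, -0.002]
ft_force: [0.6, 0.5, -0.0]
grip_width: 0.0567
grasp_force: 63.8
```

>>> apply_moves --targets '[[[0.183,-0.888,0,0,-0.2],[0,0,-0.5,0,-0.2],[0,0,-0.5,0,-0.2],[0,0,-0.22,0,-0.2],[0,0,0,0,-0.2],[0,0,0,0,-0.2],[0,0,0,0,-0.2],[0,0,0,0,-0.2]]]'

```text
clock: 34.58
eef_pos: [0.4976, -0.0454, 0.0577]
tool_rot: [0.178, 0.984, 0.0, -0.0]
ft_force: [-0.0, -0.4, 0.4]
grip_width: 0.0568
grasp_force: 64.0
```

>>> apply_moves --targets '[[[0,0,0,0,-0.2],[0,0,0,0,-0.2]]]'

```text
clock: 34.75
eef_pos: [0.4979, -0.0456, 0.058]
tool_rot: [0.179, 0.984, 0.0, 0.0]
ft_force: [0.1, -0.7, -0.2]
grip_width: 0.0566
grasp_force: 64.0
```

>>> apply_moves --targets '[[[0,0,-0.1,0,-0.2],[0,0,0,0,-0.2],[0,0,0,0,-0.2],[0,0,0,0,-0.2]]]'

```text
clock: 35.08
eef_pos: [0.4975, -0.0459, 0.0535]
tool_rot: [0.179, 0.984, 0.0, -0.0]
ft_force: [-0.1, 0.2, 0.2]
grip_width: 0.0567
grasp_force: 64.0
```

>>> apply_moves --targets '[[[0,0,-0.03,0,-0.2],[0,0,0,0,-0.2],[0,0,0,0,-0.2]]]'

```text
clock: 35.33
eef_pos: [0.4979, -0.046, 0.0529]
tool_rot: [0.179, 0.984, 0.0, 0.0]
ft_force: [-1.9, -0.8, 4.6]
grip_width: 0.0563
grasp_force: 64.6
```

>>> apply_moves --targets '[[[0,0,0.03,0,0.75],[0,0,0,0,0.75],[0,0,0,0,0.75],[0,0,0.8,0,0.75],[0,0,0.9,0,0.75],[-0.086,0.963,0,0,0.75],[-0.086,0.963,0,0,0.75],[-0.086,0.963,0,0,0.75]]]'

```text
clock: 36.0
eef_pos: [0.4878, 0.0703, 0.1224]
tool_rot: [0.18, 0.984, 0.0, 0.001]
ft_force: [1.3, 1.0, -0.3]
grip_width: 0.0747
grasp_force: 0.0
```

>>> apply_moves --targets '[[[-0.086,0.963,0,0,0.75],[-0.086,0.963,0,0,0.75],[-0.086,0.963,0,0,0.75],[-0.086,0.963,0,0,0.75],[-0.086,0.963,0,0,0.75],[-0.086,0.963,0,0,0.75],[-0.086,0.963,0,0,0.75],[-0.086,0.963,0,0,0.75]]]'

```text
clock: 36.67
eef_pos: [0.4592, 0.3796, 0.1213]
tool_rot: [0.179, 0.984, -0.0, -0.0]
ft_force: [1.0, -0.9, -0.3]
grip_width: 0.075
grasp_force: 0.0
```

>>> apply_moves --targets '[[[0,0,-0.8,0,0.75],[0,0,-0.8,0,0.75],[0,0,-0.8,0,0.75],[0,0,-0.5,0,0.75],[0,0,0,0,0.75],[0,0,0,0,0.75],[0,0,0,0,0.75],[0,0,0,0,0.75]]]'

```text
clock: 37.33
eef_pos: [0.4613, 0.3789, 0.0078]
tool_rot: [0.179, 0.984, 0.002, 0.001]
ft_force: [-0.1, -1.0, -0.2]
grip_width: 0.0747
grasp_force: 0.0
```

```bash
python3 - <<'E'
from meas import *
I=pile("t11",.08)
E
```

```text
pile ((329.03, 225.86), np.int32(437), array([ 0.4981, -0.0457,  0.08  ])) stdxy depth mean [ 0.4979 -0.0457  0.0796]
tile [ 0.617  -0.2499  0.019 ]  eef [0.4614 0.3789 0.0079] 37.3833
```

>>> apply_moves --targets '[[[-0.01,0,-0.48,0,0.75],[0,0,0,0,0.75],[0,0,0,0,0.75],[0,0,0,0,0.75],[0,0,0,0,0.75]]]'

```text
clock: 37.8
eef_pos: [0.4601, 0.3783, -0.0124]
tool_rot: [0.179, 0.984, 0.001, 0.001]
ft_force: [-0.4, -0.1, 0.1]
grip_width: 0.0748
grasp_force: 0.0
```

>>> apply_moves --targets '[[[0,0,0,0,0.2],[0,0,0,0,0],[0,0,0,0,-0.2],[0,0,0,0,-0.2],[0,0,0,0,-0.2]]]'

```text
clock: 38.22
eef_pos: [0.4602, 0.3784, -0.0118]
tool_rot: [0.179, 0.984, 0.001, 0.001]
ft_force: [-0.9, -0.5, 6.3]
grip_width: 0.057
grasp_force: 62.3
```

>>> apply_moves --targets '[[[0,0,0.3,0,-0.2],[0,0,0.7,0,-0.2],[0,0,0.9,0,-0.2],[0,0,0.9,0,-0.2],[0,0,0.6,0,-0.2],[0,0,0,0,-0.2],[0,0,0,0,-0.2],[0,0,0,0,-0.2]]]'

```text
clock: 38.88
eef_pos: [0.4589, 0.3774, 0.1219]
tool_rot: [0.179, 0.984, -0.0, -0.0]
ft_force: [0.5, 0.2, -0.4]
grip_width: 0.0568
grasp_force: 63.8
```

>>> apply_moves --targets '[[[0.086,-0.963,0,0,-0.2],[0.086,-0.963,0,0,-0.2],[0.086,-0.963,0,0,-0.2],[0.086,-0.963,0,0,-0.2],[0.086,-0.963,0,0,-0.2],[0.086,-0.963,0,0,-0.2],[0.086,-0.963,0,0,-0.2],[0.086,-0.963,0,0,-0.2]]]'

```text
clock: 39.55
eef_pos: [0.485, 0.0676, 0.1204]
tool_rot: [0.179, 0.984, -0.001, -0.002]
ft_force: [0.4, 0.1, -0.5]
grip_width: 0.0569
grasp_force: 63.9
```

>>> apply_moves --targets '[[[0.086,-0.963,0,0,-0.2],[0.086,-0.963,0,0,-0.2],[0.086,-0.963,0,0,-0.2],[0,0,-0.5,0,-0.2],[0,0,-0.5,0,-0.2],[0,0,-0.28,0,-0.2],[0,0,0,0,-0.2],[0,0,0,0,-0.2]]]'

```text
clock: 40.22
eef_pos: [0.4951, -0.0461, 0.0689]
tool_rot: [0.179, 0.984, -0.0, -0.003]
ft_force: [0.5, -0.5, 0.3]
grip_width: 0.0565
grasp_force: 74.0
```

>>> apply_moves --targets '[[[0,0,0,0,-0.2],[0,0,0,0,-0.2],[0,0,0,0,-0.2]]]'

```text
clock: 40.47
eef_pos: [0.4969, -0.0457, 0.0708]
tool_rot: [0.179, 0.984, 0.0, -0.0]
ft_force: [0.4, -0.2, -0.4]
grip_width: 0.0566
grasp_force: 74.0
```

>>> apply_moves --targets '[[[0.01,0,-0.06,0,-0.2],[0,0,0,0,-0.2],[0,0,0,0,-0.2],[0,0,0,0,-0.2]]]'

```text
clock: 40.8
eef_pos: [0.4976, -0.0459, 0.0688]
tool_rot: [0.179, 0.984, -0.0, -0.0]
ft_force: [-0.4, -1.0, -1.0]
grip_width: 0.057
grasp_force: 74.0
```

>>> apply_moves --targets '[[[0,0,-0.03,0,-0.2],[0,0,0,0,-0.2],[0,0,0,0,-0.2]]]'

```text
clock: 41.05
eef_pos: [0.4979, -0.046, 0.068]
tool_rot: [0.179, 0.984, 0.0, 0.0]
ft_force: [-0.3, 0.3, 2.0]
grip_width: 0.0567
grasp_force: 74.6
```

>>> apply_moves --targets '[[[0,0,0.02,0,0.75],[0,0,0,0,0.75],[0,0,0,0,0.75],[0,0,0.8,0,0.75],[0,0,0.9,0,0.75],[0.167,0.955,0,0,0.75],[0.167,0.955,0,0,0.75],[0.167,0.955,0,0,0.75]]]'

```text
clock: 41.72
eef_pos: [0.5185, 0.0693, 0.1374]
tool_rot: [0.18, 0.984, 0.0, 0.001]
ft_force: [1.0, -0.9, 0.0]
grip_width: 0.0747
grasp_force: 0.0
```

>>> apply_moves --targets '[[[0.167,0.955,0,0,0.75],[0.167,0.955,0,0,0.75],[0.167,0.955,0,0,0.75],[0.167,0.955,0,0,0.75],[0.167,0.955,0,0,0.75],[0.167,0.955,0,0,0.75],[0.167,0.955,0,0,0.75],[0.167,0.955,0,0,0.75]]]'

```text
clock: 42.38
eef_pos: [0.5709, 0.3761, 0.136]
tool_rot: [0.179, 0.984, -0.0, -0.0]
ft_force: [2.0, 0.7, 0.3]
grip_width: 0.0748
grasp_force: 0.0
```

>>> apply_moves --targets '[[[0,0,-0.8,0,0.75],[0,0,-0.8,0,0.75],[0,0,-0.8,0,0.75],[0,0,-0.8,0,0.75],[0,0,0,0,0.75],[0,0,0,0,0.75],[0,0,0,0,0.75],[0,0,0,0,0.75]]]'

```text
clock: 43.05
eef_pos: [0.5731, 0.3754, 0.0116]
tool_rot: [0.179, 0.984, 0.002, 0.002]
ft_force: [0.4, -0.3, -0.0]
grip_width: 0.0744
grasp_force: 0.0
```

```bash
python3 - <<'E'
from meas import *
I=pile("t12",.095)
E
```

```text
pile ((328.87, 225.54), np.int32(465), array([ 0.4977, -0.045 ,  0.095 ])) stdxy depth mean [ 0.4978 -0.0448  0.0944]
tile [ 0.6169 -0.2499  0.019 ]  eef [0.5732 0.3755 0.0118] 43.1
```

>>> apply_moves --targets '[[[-0.01,0,-0.53,0,0.75],[0,0,0,0,0.75],[0,0,0,0,0.75],[0,0,0,0,0.75],[0,0,0,0,0.75],[0,0,0,0,0.75]]]'

```text
clock: 43.6
eef_pos: [0.5714, 0.3747, -0.0115]
tool_rot: [0.179, 0.984, 0.001, 0.001]
ft_force: [-0.5, -0.1, 0.5]
grip_width: 0.0747
grasp_force: 0.0
```

>>> apply_moves --targets '[[[0,0,0,0,0.2],[0,0,0,0,0],[0,0,0,0,-0.2],[0,0,0,0,-0.2],[0,0,0,0,-0.2]]]'

```text
clock: 44.02
eef_pos: [0.5715, 0.3748, -0.0111]
tool_rot: [0.179, 0.984, 0.001, 0.001]
ft_force: [0.2, -0.7, 4.5]
grip_width: 0.0568
grasp_force: 63.2
```

>>> apply_moves --targets '[[[0,0,0.3,0,-0.2],[0,0,0.7,0,-0.2],[0,0,0.9,0,-0.2],[0,0,0.9,0,-0.2],[0,0,0.8,0,-0.2],[0,0,0.2,0,-0.2],[0,0,0,0,-0.2],[0,0,0,0,-0.2]]]'

```text
clock: 44.68
eef_pos: [0.5707, 0.3743, 0.1395]
tool_rot: [0.179, 0.984, 0.0, 0.0]
ft_force: [-0.5, -0.4, -1.3]
grip_width: 0.0569
grasp_force: 63.7
```

>>> apply_moves --targets '[[[-0.166,-0.954,0,0,-0.2],[-0.166,-0.954,0,0,-0.2],[-0.166,-0.954,0,0,-0.2],[-0.166,-0.954,0,0,-0.2],[-0.166,-0.954,0,0,-0.2],[-0.166,-0.954,0,0,-0.2],[-0.166,-0.954,0,0,-0.2],[-0.166,-0.954,0,0,-0.2]]]'

```text
clock: 45.35
eef_pos: [0.5148, 0.067, 0.1364]
tool_rot: [0.179, 0.984, -0.001, -0.003]
ft_force: [0.9, -1.4, -1.9]
grip_width: 0.0564
grasp_force: 63.8
```

>>> apply_moves --targets '[[[-0.166,-0.954,0,0,-0.2],[-0.166,-0.954,0,0,-0.2],[-0.166,-0.954,0,0,-0.2],[0,0,-0.5,0,-0.2],[0,0,-0.5,0,-0.2],[0,0,-0.2,0,-0.2],[0,0,0,0,-0.2],[0,0,0,0,-0.2]]]'

```text
clock: 46.02
eef_pos: [0.4963, -0.045, 0.0898]
tool_rot: [0.179, 0.984, -0.0, -0.002]
ft_force: [-0.0, -0.2, -0.8]
grip_width: 0.0562
grasp_force: 63.8
```

>>> apply_moves --targets '[[[0,0,0,0,-0.2],[0,0,0,0,-0.2],[0,0,0,0,-0.2]]]'

```text
clock: 46.27
eef_pos: [0.4985, -0.0451, 0.0921]
tool_rot: [0.178, 0.984, 0.0, 0.001]
ft_force: [0.1, 0.0, 0.4]
grip_width: 0.0564
grasp_force: 63.8
```

>>> apply_moves --targets '[[[-0.01,0,-0.15,0,-0.2],[0,0,0,0,-0.2],[0,0,0,0,-0.2],[0,0,0,0,-0.2]]]'

```text
clock: 46.6
eef_pos: [0.4971, -0.0454, 0.0852]
tool_rot: [0.179, 0.984, -0.0, -0.0]
ft_force: [-1.2, -0.7, 0.5]
grip_width: 0.0562
grasp_force: 63.8
```

>>> apply_moves --targets '[[[0,0,-0.03,0,-0.2],[0,0,0,0,-0.2],[0,0,0,0,-0.2]]]'

```text
clock: 46.85
eef_pos: [0.4972, -0.0455, 0.084]
tool_rot: [0.179, 0.984, 0.0, -0.0]
ft_force: [0.3, 0.1, 0.3]
grip_width: 0.0563
grasp_force: 63.8
```

>>> apply_moves --targets '[[[0,0,-0.02,0,-0.2],[0,0,0,0,-0.2],[0,0,0,0,-0.2]]]'

```text
clock: 47.1
eef_pos: [0.4974, -0.0455, 0.0839]
tool_rot: [0.179, 0.984, 0.0, 0.0]
ft_force: [-1.4, 1.1, 5.9]
grip_width: 0.0567
grasp_force: 64.5
```

>>> apply_moves --targets '[[[0,0,0.03,0,0.75],[0,0,0,0,0.75],[0,0,0,0,0.75],[0,0,0.8,0,0.75],[0,0,0.9,0,0.75],[-0.33,0.824,0,0,0.1],[-0.33,0.824,0,0,0.1],[-0.33,0.824,0,0,0.1]]]'

```text
clock: 47.77
eef_pos: [0.4578, 0.054, 0.153]
tool_rot: [0.18, 0.984, 0.0, 0.001]
ft_force: [0.8, 1.2, -0.6]
grip_width: 0.0469
grasp_force: 0.0
```

>>> apply_moves --targets '[[[-0.33,0.824,0,0,0.1],[-0.33,0.824,0,0,0.1],[-0.33,0.824,0,0,0.1],[0,0,-0.8,0,0.1],[0,0,-0.8,0,0.1],[0,0,-0.8,0,0.1],[0,0,0,0,0.1],[0,0,0,0,0.1]]]'

```text
clock: 48.43
eef_pos: [0.4162, 0.1517, 0.0553]
tool_rot: [0.179, 0.984, -0.001, -0.002]
ft_force: [0.9, 0.0, 2.1]
grip_width: 0.0468
grasp_force: 0.0
```

```bash
python3 - <<'E'
from meas import *
I=pile("t13",.11)
E
```

```text
pile ((328.97, 225.46), np.int32(473), array([ 0.4968, -0.0448,  0.11  ])) stdxy depth mean [ 0.4969 -0.0449  0.1096]
tile [ 0.6174 -0.2499  0.019 ]  eef [0.4181 0.1522 0.0569] 48.4833
```

>>> apply_moves --targets '[[[0,0,-0.7,0,0.1],[0,0,-0.4,0,0.1],[0,0,-0.18,0,0.1],[0,0,0,0,0.1],[0,0,0,0,0.1],[0,0,0,0,0.1]]]'

```text
clock: 48.98
eef_pos: [0.4197, 0.1527, 0.0068]
tool_rot: [0.179, 0.984, 0.001, 0.001]
ft_force: [-0.0, 0.5, -0.8]
grip_width: 0.0469
grasp_force: 0.0
```

>>> apply_moves --targets '[[[0,0,-0.05,0,-0.3],[0,0,0,0,-0.9],[0,0,0,0,-0.9],[0,0,0,0,-0.9],[0,0,0,0,-0.9],[0,0,0,0,-0.9]]]'

```text
clock: 49.48
eef_pos: [0.4187, 0.1525, 0.0042]
tool_rot: [0.179, 0.984, 0.0, 0.001]
ft_force: [-0.3, -0.3, 5.4]
grip_width: 0.0162
grasp_force: 58.5
```

>>> apply_moves --targets '[[[0,0,0.3,0,-0.9],[0,0,0.7,0,-0.9],[0,0,0.9,0,-0.9],[0,0,0.9,0,-0.9],[0,0,0.7,0,-0.9],[0,0,0.2,0,-0.9],[0,0,0,0,-0.9],[0,0,0,0,-0.9]]]'

```text
clock: 50.15
eef_pos: [0.4178, 0.1522, 0.1508]
tool_rot: [0.179, 0.984, -0.0, 0.0]
ft_force: [-0.1, -0.3, -0.9]
grip_width: 0.0164
grasp_force: 58.7
```

>>> apply_moves --targets '[[[0.328,-0.825,0,0,-0.9],[0.328,-0.825,0,0,-0.9],[0.328,-0.825,0,0,-0.9],[0.328,-0.825,0,0,-0.9],[0.328,-0.825,0,0,-0.9],[0.328,-0.825,0,0,-0.9],[0,0,0,0,-0.9],[0,0,0,0,-0.9]]]'

```text
clock: 50.82
eef_pos: [0.4954, -0.0472, 0.1484]
tool_rot: [0.181, 0.984, -0.0, -0.003]
ft_force: [-0.0, 1.5, 0.2]
grip_width: 0.0164
grasp_force: 58.8
```

>>> apply_moves --targets '[[[0,0,-0.5,0,-0.9],[0,0,-0.2,0,-0.9],[0,0,0,0,-0.9],[0,0,0,0,-0.9],[0,0,0,0,-0.9],[0,0,0,0,-0.9],[0,0,0,0,-0.9]]]'

```text
clock: 51.4
eef_pos: [0.4973, -0.0454, 0.124]
tool_rot: [0.179, 0.984, 0.0, 0.001]
ft_force: [0.6, 0.4, -1.2]
grip_width: 0.0166
grasp_force: 58.8
```

>>> apply_moves --targets '[[[0,0,-0.2,0,-0.9],[0,0,0,0,-0.9],[0,0,0,0,-0.9],[0,0,0,0,-0.9],[0,0,0,0,-0.9]]]'

```text
clock: 51.82
eef_pos: [0.4968, -0.0458, 0.1152]
tool_rot: [0.179, 0.984, 0.0, -0.0]
ft_force: [0.6, 0.5, -0.4]
grip_width: 0.0166
grasp_force: 58.8
```

>>> apply_moves --targets '[[[0,0,-0.03,0,-0.9],[0,0,0,0,-0.9],[0,0,0,0,-0.9]]]'

```text
clock: 52.07
eef_pos: [0.4971, -0.0458, 0.1143]
tool_rot: [0.179, 0.984, 0.0, 0.0]
ft_force: [-0.2, -0.2, 0.2]
grip_width: 0.0167
grasp_force: 59.0
```

>>> apply_moves --targets '[[[0,0,-0.02,0,-0.9],[0,0,0,0,-0.9],[0,0,0,0,0.1],[0,0,0,0,0.1],[0,0,0,0,0.1],[0,0,0.5,0,0.1],[0,0,0.8,0,0.1],[0,0,0.5,0,0.1]]]'

```text
clock: 52.73
eef_pos: [0.4969, -0.0458, 0.1868]
tool_rot: [0.179, 0.984, 0.0, 0.0]
ft_force: [0.4, -0.1, 0.1]
grip_width: 0.0467
grasp_force: 0.0
```

>>> apply_moves --targets '[[[0.497,-0.86,0,0,0.75],[0.497,-0.86,0,0,0.75],[0.497,-0.86,0,0,0.75],[0.497,-0.86,0,0,0.75],[0.497,-0.8,0,0,0.75],[0.497,-0.8,0,0,0.75],[0,0,-0.8,0,0.75],[0,0,-0.8,0,0.75]]]'

```text
clock: 53.4
eef_pos: [0.6197, -0.2511, 0.1223]
tool_rot: [0.18, 0.984, -0.001, 0.004]
ft_force: [0.5, 0.9, -1.2]
grip_width: 0.0749
grasp_force: 0.0
```

```bash
python3 - <<'E'
from meas import *
I=pile("t14",.118); m=masks(I)
u,v=proj("top",[.4973,-.0454,.14]).astype(int)
print("knob",blob("top",(m['b'].max(2)<45).astype(np.uint8),(u-9,v-9,u+10,v+10),.14))
S,D=snap("scene","s14"); s=masks(S); P=cloud("scene",D)
u,v=proj("scene",[.617,-.25,.016]).astype(int); print(u,v)
k=(s['white']>0); k[:,:u-25]=0;k[:,u+26:]=0;k[:v-25]=0;k[v+26:]=0
print(k.sum(),P[k].mean(0).round(4)); t=P[k]; print(np.linalg.lstsq(np.c_[t[:,:2]-t[:,:2].mean(0),np.ones(len(t))],t[:,2],rcond=None)[0].round(3))
cv2.imwrite('pics/s14c.png',np.hstack([cv2.resize(S[100:250,220:340],(384,480),interpolation=cv2.INTER_CUBIC),cv2.resize(S[240:330,210:330],(400,480),interpolation=cv2.INTER_CUBIC)]))
E
```

```text
pile ((328.99, 225.45), np.int32(391), array([ 0.4962, -0.0447,  0.118 ])) stdxy depth mean [ 0.4963 -0.0446  0.1174]
tile [ 0.6255 -0.2566  0.019 ]  eef [ 0.613  -0.2475  0.112 ] 53.45
knob ((327.19, 225.4), np.int32(27), array([ 0.4946, -0.04  ,  0.14  ]))
260 289
165 [ 0.6254 -0.2563  0.0188]
[-0.009 -0.015  0.019]
```

View pics/s14c.png

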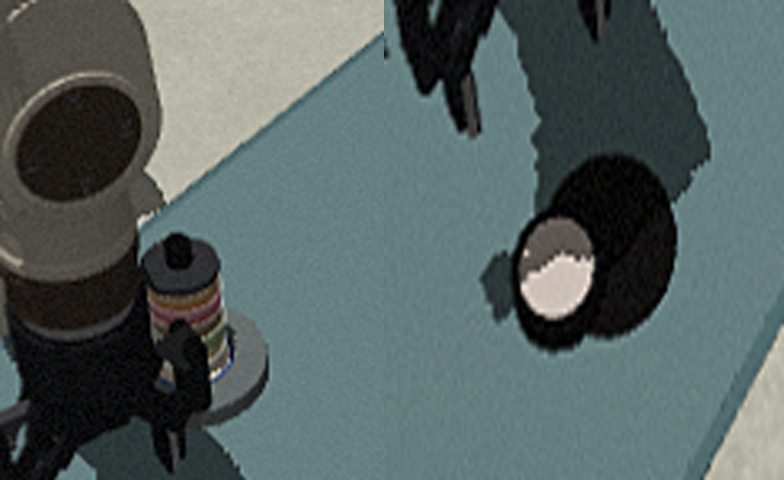

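The pile stands square with the cover on at left crop (180,262). The tile lies flat but half off the mat, at right crop (555,270). Now I'll put the tile back.

>>> apply_moves --targets '[[[0,0,-0.6,0,0.75],[0,0,-0.6,0,0.75],[0,0,-0.6,0,0.75],[0,0,-0.6,0,0.75],[0,0,0,0,0.75],[0,0,0,0,0.75],[0,0,0,0,0.75],[0,0,0,0,0.75]]]'

```text
clock: 54.17
eef_pos: [0.6179, -0.2479, 0.0282]
tool_rot: [0.179, 0.984, -0.0, 0.002]
ft_force: [0.8, -0.3, 0.2]
grip_width: 0.0744
grasp_force: 0.0
```

>>> apply_moves --targets '[[[0,0,0,0,0.75],[0,0,0,0,0.75],[0,0,0,0,0.75]]]'

```text
clock: 54.42
eef_pos: [0.6167, -0.2476, 0.0264]
tool_rot: [0.179, 0.984, -0.0, 0.001]
ft_force: [0.5, 0.3, -0.4]
grip_width: 0.0748
grasp_force: 0.0
```

>>> apply_moves --targets '[[[0,-0.05,-0.6,0,0.75],[0,0,-0.28,0,0.75],[0,0,0,0,0.75],[0,0,0,0,0.75],[0,0,0,0,0.75],[0,0,0,0,0.75],[0,0,0,0,0.75]]]'

```text
clock: 55.0
eef_pos: [0.6168, -0.2496, -0.009]
tool_rot: [0.179, 0.984, -0.0, 0.001]
ft_force: [-0.8, 0.3, 0.9]
grip_width: 0.0747
grasp_force: 0.0
```

>>> apply_moves --targets '[[[0,0,0,0,0.2],[0,0,0,0,0],[0,0,0,0,-0.2],[0,0,0,0,-0.2],[0,0,0,0,-0.2]]]'

```text
clock: 55.42
eef_pos: [0.617, -0.2497, -0.0084]
tool_rot: [0.179, 0.984, -0.0, 0.001]
ft_force: [-1.3, -0.3, 6.0]
grip_width: 0.0566
grasp_force: 63.7
```

>>> apply_moves --targets '[[[0,0,0.3,0,-0.2],[0,0,0.3,0,-0.2],[0.14,0.45,0,0,-0.2],[0.14,0.45,0,0,-0.2],[0,0,0,0,-0.2],[0,0,0,0,-0.2],[0,0,0,0,-0.2],[0,0,0,0,-0.2]]]'

```text
clock: 56.08
eef_pos: [0.627, -0.214, 0.0142]
tool_rot: [0.179, 0.984, -0.0, 0.0]
ft_force: [-0.4, -0.0, -0.5]
grip_width: 0.0565
grasp_force: 63.9
```

>>> apply_moves --targets '[[[0.02,0.05,-0.4,0,-0.2],[0,0,-0.15,0,-0.2],[0,0,0,0,-0.2],[0,0,0,0,-0.2],[0,0,0,0,-0.2]]]'

```text
clock: 56.5
eef_pos: [0.6275, -0.2118, -0.0083]
tool_rot: [0.179, 0.984, 0.0, -0.0]
ft_force: [-0.3, -0.1, -0.8]
grip_width: 0.0567
grasp_force: 63.9
```

>>> apply_moves --targets '[[[0,0,-0.04,0,-0.2],[0,0,0,0,-0.2],[0,0,0,0,-0.2]]]'

```text
clock: 56.75
eef_pos: [0.6277, -0.2118, -0.0084]
tool_rot: [0.179, 0.984, -0.0, -0.0]
ft_force: [-3.3, 0.2, 5.9]
grip_width: 0.0569
grasp_force: 64.7
```

>>> apply_moves --targets '[[[0,0,0.03,0,0.75],[0,0,0,0,0.75],[0,0,0,0,0.75],[0,0,0.8,0,0.75],[0,0,0.9,0,0.75],[0,0,0.8,0,0.75],[0,0,0.7,0,-1],[0,0,0,0,-1]]]'

```text
clock: 57.42
eef_pos: [0.6323, -0.2127, 0.1275]
tool_rot: [0.179, 0.984, -0.001, 0.006]
ft_force: [0.7, -0.9, 1.5]
grip_width: 0.0522
grasp_force: 0.0
```

>>> apply_moves --targets '[[[-0.829,-0.138,0,0,-1],[-0.829,-0.138,0,0,-1],[-0.829,-0.138,0,0,-1],[-0.829,-0.138,0,0,-1],[-0.829,-0.138,0,0,-1],[-0.829,-0.138,0,0,-1],[0,0,0,0,-1],[0,0,0,0,-1]]]'

```text
clock: 58.08
eef_pos: [0.4274, -0.2445, 0.1194]
tool_rot: [0.18, 0.984, 0.0, -0.0]
ft_force: [0.6, -0.2, -0.0]
grip_width: -0.0
grasp_force: 0.0
```

>>> apply_moves --targets '[[[0,0,0,0,-1],[0,0,0,0,-1],[0,0,0,0,-1]]]'

```text
clock: 58.33
eef_pos: [0.4304, -0.2445, 0.1195]
tool_rot: [0.178, 0.984, -0.0, 0.0]
ft_force: [-0.2, 0.0, 0.3]
grip_width: 0.0004
grasp_force: 0.0
```

```bash
python3 - <<'E'
from meas import *
I=pile("t15",.118)
u,v=proj("top",[.4973,-.0454,.118]).astype(int)
S,_=snap("scene","s15")
cv2.imwrite('pics/t15c.png',np.hstack([cv2.resize(I[v-30:v+30,u-30:u+30],(390,480),interpolation=cv2.INTER_CUBIC),cv2.resize(S[140:240,230:330],(400,480),interpolation=cv2.INTER_CUBIC)]))
E
```

```text
pile ((329.13, 225.5), np.int32(400), array([ 0.4961, -0.045 ,  0.118 ])) stdxy depth mean [ 0.496  -0.045   0.1176]
tile [ 0.6283 -0.2119  0.019 ]  eef [ 0.4303 -0.2444  0.1195] 58.3833
```

View pics/t15c.png

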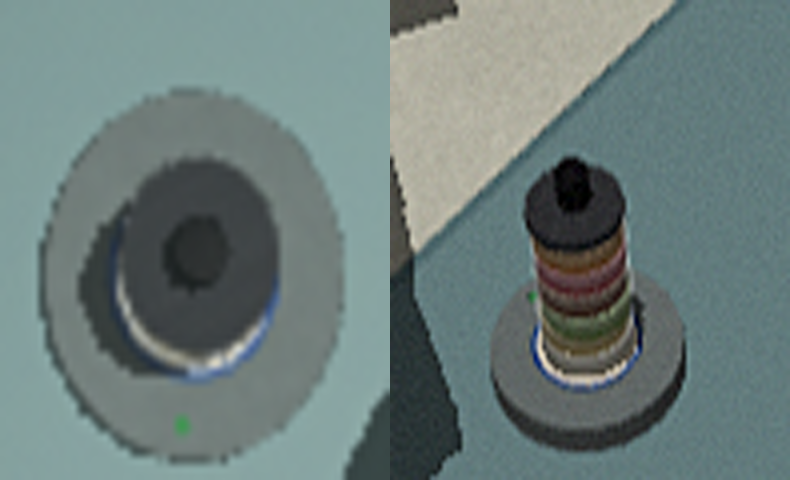

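The pile is straight and inside the ring, with the cover on top at right crop (575,205), and the tile is centred on its mat. Second press to the same depth as the first.

>>> apply_moves --targets '[[[-0.02,0,-0.5,0,-1],[0,0,-0.3,0,-1],[0,0,0,0,-1],[0,0,0,0,-1],[0,0,0,0,-1]]]'

```text
clock: 58.85
eef_pos: [0.4289, -0.2446, 0.0881]
tool_rot: [0.179, 0.984, -0.0, 0.0]
ft_force: [0.7, 0.5, 0.5]
grip_width: 0.0001
grasp_force: 0.0
```

>>> apply_moves --targets '[[[0,0,-0.2,0,-1],[0,0,-0.2,0,-1],[0,0,-0.1,0,-1],[0,0,0,0,-1],[0,0,0,0,-1],[0,0,0,0,-1]]]'

```text
clock: 59.35
eef_pos: [0.4289, -0.2445, 0.068]
tool_rot: [0.179, 0.984, 0.0, 0.001]
ft_force: [2.2, 3.0, 5.0]
grip_width: 0.0002
grasp_force: 2.3
```

>>> apply_moves --targets '[[[0,0,-0.15,0,-1],[0,0,-0.12,0,-1],[0,0,-0.08,0,-1],[0,0,0,0,-1],[0,0,0,0,-1],[0,0,0,0,-1]]]'

```text
clock: 59.85
eef_pos: [0.4287, -0.2442, 0.0541]
tool_rot: [0.179, 0.984, 0.0, 0.0]
ft_force: [2.7, 3.3, 5.8]
grip_width: 0.0001
grasp_force: 2.9
```

```bash
python3 - <<'E'
from meas import *
b=imaging.camera("scene")[0].astype(int)[200:280,170:230]; k=(b[...,2]>2*b[...,1])&(b[...,2]>2*b[...,0])&(b[...,2]>30)
ys,xs=np.nonzero(k); print(len(xs),xs.mean()+170,ys.mean()+200,ys.max()+200)
E
```

```text
44 201.5681818181818 236.97727272727272 241
```

>>> apply_moves --targets '[[[0,0,-0.05,0,-1],[0,0,0,0,-1],[0,0,0,0,-1],[0,0,0.8,0,-1],[0,0,0.9,0,-1],[0,0,0.8,0,-1],[0,0,0,0,-1],[0,0,0,0,-1]]]'

```text
clock: 60.57
eef_pos: [0.4287, -0.2458, 0.1533]
tool_rot: [0.179, 0.984, -0.002, 0.001]
ft_force: [-1.0, -0.1, -0.4]
grip_width: -0.0003
grasp_force: 0.0
```

>>> apply_moves --targets '[[[0,0,0,0,-1],[0,0,0,0,-1],[0,0,0,0,-1],[0,0,0,0,-1],[0,0,0,0,-1]]]'

```text
clock: 60.98
eef_pos: [0.4277, -0.2442, 0.1506]
tool_rot: [0.179, 0.984, 0.0, -0.001]
ft_force: [-0.3, 0.0, 0.1]
grip_width: 0.0003
grasp_force: 0.0
```

```bash
python3 - <<'E'
from meas import *
b=imaging.camera("scene")[0].astype(int)[200:280,170:230]; k=(b[...,2]>2*b[...,1])&(b[...,2]>2*b[...,0])&(b[...,2]>30)
ys,xs=np.nonzero(k); print(len(xs),xs.mean()+170,ys.mean()+200)
pile("t16",.118); print(order.job_done())
E
```

```text
67 194.3582089552239 228.70149253731344
pile ((329.08, 225.55), np.int32(406), array([ 0.496 , -0.0449,  0.118 ])) stdxy depth mean [ 0.496  -0.045   0.1176]
tile [ 0.6283 -0.2119  0.019 ]  eef [ 0.428  -0.2443  0.1511] 61.0833
the job is handed in; nothing more can be done
None
```

I handed the job in at 61 s, no verdict shown: the tile is back on its mat after a mid-run knock, all six dishes and the cover stand in the ring, and the switch was pressed twice to about 0.5–0.6 rad (estimated from the camera) and sprang back both times.

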